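# Open the snap-lid crucible case and hang the crucibles in the dipping basket

### The arm

A 6-joint arm with a two-finger parallel gripper is mounted at the origin on a cart in front of the work surface, level with it; the furniture and walls round the work are solid. World frame = base frame: x ahead of the robot, y to its left, z up, the work surface at z = 0. Lengths are in m, angles in degrees, forces in N, time in s.
With the tool pointing down it reaches from about 0.275 to 0.85 m from the base axis. Payload 19 kg.
Tool frame: the origin (TCP) lies at the very end of the fingers, on their centre line; the grasp point (between the pads) lies 19 mm behind it; z points along the fingers, y is the line along which they close (so a half turn about z gives the same grasp; the last joint's range is limited). The gripper opens to 85 mm and grips with 20 to 120 N. Pads are 22 mm wide; open, the fingers measure 114 mm over their backs; the gripper's body (76 mm by 85 mm) begins 54 mm behind the grasp point. The pads swing forward as they close: fully open they stand 13 mm farther back than shut.
Start: joints at [57.124, 8.623, 82.357, -0, 89.026, -7.678], TCP at [0.245, 0.52, 0.192] pointing down, gripper open.
Joint ranges: [-160.23, 160.23], [-39.13, 120.54], [6.94, 153.29], [-79.49, 259.48], [9.18, 160.14], [-161.06, 161.06]. Speed limits (degrees/s): [108.29, 108.29, 127.2, 172.46, 172.46, 172.46].

### API

Orientations are given as [roll, pitch, yaw] about the fixed x, y, z axes, in that order (R = Rz(yaw) Ry(pitch) Rx(roll)).
In Python, from workcell import state, grab_frame, calibration, finish_job gives the robot as it stands. The module is installed in compiled form; this text tells all that it offers.
- The arm moves only by the shell command python3 -m pendant 'ROWS' [OPENING] [FORCE]. ROWS is JSON, one flat list of numbers, 6 for each row, row after row: the shift along the world's x, y, z scaled (see below), then the turn, a rotation vector about the world's x, y, z scaled (see below). In form: [dx, dy, dz, wx, wy, wz, dx, dy, dz, wx, wy, wz, ...]. A call has 1 to 5 rows; each row shifts and turns the commanded pose from where the row before left it; what a row does not reach is not made up. The controller multiplies each number of a shift by 50 mm and each number of a turn by 1.5 rad. A row lasts 1/8 s, in which the tool goes at most 62.5 mm and 10.7 degrees, less where a joint would pass 70% of its speed; a pose out of reach is approached as far as the arm can. A call with a number of a shift or a turn outside -1 to 1 is refused whole. A call with a gripper value outside its range is refused whole. OPENING is the gripper command: -1 is fully open, 1 is shut, values between are in proportion, set as the call begins (- or left out, the last holds). The fingers move at their own pace and stop on an object; FORCE is the grip in N (left out, the last holds). Time passes only in rows, so rows that do not move let the fingers close. It gives the time, the measured TCP pose, the force, the opening and the grip force at its end, in the units of the state.
- state(): the state, without advancing time (a new reading comes with each control period).
- grab_frame(name): name is "scene" or "top" or "wrist"; returns the picture (384x512x3 uint8, red, green, blue); there is no depth.
- calibration(name): a dict with "camera_matrix" (3x3 intrinsics, pixels), "rvec" (rotation vector, rad) and "tvec" (3), from world to camera coordinates, as OpenCV has them. Camera axes: x right, y down, z forward; pixel columns grow to the right and rows downward; lengths in m; the calibration is good to about 2 mm. A picture is of the moment at which its call begins: read the wrist's pose just before it. calibration takes no time and is no camera call; for the wrist camera it gives the pose at the moment of the call.
- finish_job(): hands the job in; it is judged then, once.
The state is a dict: "time_s": time; "q": joint angles; "dq": joint speeds; "effort": joint torques, N m; "tcp_pos": TCP position; "tcp_rot": TCP orientation; "contact_force": force on the tool from outside, world axes, zero at the start; "ft_torque": the same for the moment, N m; "finger_gap": opening from 0.0 (shut) to 1.0 (fully open); "grasp_force": force on a finger pad.
Only numpy, scipy, OpenCV 4.12 (cv2) and the standard library are available. Lean on these libraries where they do the work, as an engineer would, in place of code of your own. Each camera call takes 0.05 s, during which the arm holds its last target. There are 200 camera calls.

### The job

Get the crucibles ready for their rinse: take the screwdriver from the enamel tray, lever its blade in the notch to pop up the snap-fit cover of the grey crucible case (do not squeeze or pull the cover with the gripper while it is still snapped down), lift the cover off and lay it flat on the bench beside the case, open side down, and put the screwdriver back in the tray. Put every crucible from the case into the wire basket while the basket stands on the bench, then hang the loaded basket by its bail on both prongs of the dipping stand's hook. Leave the timer, tin, vials and wash bottle where they are; a dropped or shifted part is simply to be picked up again.

Things in the scene. Friction and masses are not known exactly. Their poses are not given: they have to be found in the camera images.
- case: Grey plastic crucible case, fixed, long axis y, notched end at -y. Origin at bench level under its centre. Base plate 76 (x) x 216 (y) mm, top (flange, carries the cover's lower edge) at z 26. On it a block 52 mm wide, y -70 to 95, top z 44, with four round pockets 26 wide, 6 deep at x 0, y -50, -8, 34, 76: a crucible there has its foot at z 38 and stands 12 mm above the block.
- case_slot (a point): Point on the case's flange at x 0, y -100.5, z 26 mm in its frame: middle of the lower edge of the notch's mouth. The blade goes in here level, along the case's +y. Behind the mouth the block is cut out 26 mm wide (x -13 to 13) down to the flange as far as y -70: a slot 30 mm deep for the blade.
- cover: White snap-fit cover, a cap 61 (x) x 200 (y) x 37 (z) mm, 70 g, open below. Origin at the middle of its lower edge plane (26 mm above the case's origin when shut), axes as the case's. Two sprung catches at its -y end hold it down: raised 5 mm there (about 10 N) it snaps past them and stays about 9 mm up; then lift it straight off, gripped across its width. The +y end is not latched.
- cover_notch (a point): Middle of the upper edge of the cover's notch (20 mm wide, 9 mm high, cut in the lower edge of its -y end wall), at x 0, y -100.5, z 9 mm of the cover; z 35 mm of the case when shut. Blade about 26 mm in and resting on the slot's floor, raising the handle by 25 to 30 degrees about the blade's end lifts this edge past the catches.
- screwdriver: Screwdriver with red handle, 183 mm long, 70 g, lying in the tray with its blade towards world +y. Origin at its underside, its axis is the line x 0, z 11 mm. Handle y 0 to 92 mm, 22 to 24 mm thick; straight shank 6 mm thick from y 0 to the blade's end at y -88 mm.
- tray: White enamelled tray with blue rim, fixed, 130 (x) x 200 (y) mm outside, 126 x 196 mm inside, floor 2 mm thick, rim 18 mm high. Origin at bench level under its centre. The bench in front of it (robot side) and to the right of the case, round world x 0.42, y -0.40 m, is free for the cover.
- crucible_1: Small open crucible, 26 mm wide at the rim, 18 mm at the foot, 18 mm high, 12 g. Origin under its foot, z to its mouth. Two to four crucibles stand in the case's pockets; absent ones read None.
- crucible_2: As crucible_1, 26 mm wide, 18 mm high.
- crucible_3: As crucible_1, 27 mm wide, 19 mm high.
- crucible_4: As crucible_1, 26 mm wide, 18 mm high.
- basket: Loose steel wire basket, 96 (x) x 126 (y) mm outside, 90 x 120 inside, floor 3, walls 26 mm high, about 240 g. Origin under its floor. Rigid bail in the plane x 0: legs at y -62.5 and 62.5, rising to a straight wire 6 mm thick along y (y -48 to 48) at z 82 mm with a black grip sleeve 12 mm thick, y -14 to 14.
- bail_mid (a point): Middle of the bail's grip sleeve (x 0, y 0, z 82 mm of the basket).
- stand: Dipping stand, fixed: steel rinse pan 156 (x) x 196 (y) mm, rim 28, floor 3 mm high; origin at bench level under its centre. From a post at x 92 (111 mm high) two prongs 8 mm thick at y -29 and 29 mm run to -x over the pan's middle and end in upturned tips at x -19, 112 mm high. A hung basket has its bail along the stand's y (either way round) and its floor at z 16, inside the pan.
- hook_seat (a point): Where the bail's middle rests when hung: x 0, y 0, z 98 mm of the stand; the prongs dip here over x -7 to 7 mm. The wire must pass over the tips first (bail middle at z 122 mm or more), then be lowered.
- timer: Bystander: white bench timer, 38 x 64 x 62 mm, loose; origin under it.
- seal_tin: Bystander: flat round metal tin, 62 mm wide, 22 mm high, loose; origin under it.
- vial_1: Bystander: glass vial with blue cap, 27 mm wide, 60 mm high, loose; origin under it.
- vial_3: Bystander: glass vial with black cap, 27 mm wide, 60 mm high, loose; origin under it.
- wash_bottle: Bystander: white wash bottle with red cap, 186 mm high, loose; origin under it.

How it is judged (in metres and radians):
On the way, in this order (a step that is already met when the one before it is completed fails the run):
1. the screwdriver's blade has levered up the notched end of the cover (z of cover_notch in the frame of case above 0.0375 m and contact force between screwdriver and cover above 1 N).
2. all the crucibles are in the basket, which stands on the bench (height (world z) of basket below 0.008 m and x of crucible_1 in the frame of basket between -0.047 and 0.047 m and y of crucible_1 in the frame of basket between -0.062 and 0.062 m and z of crucible_1 in the frame of basket between -0.005 and 0.035 m and x of crucible_2 in the frame of basket between -0.047 and 0.047 m and y of crucible_2 in the frame of basket between -0.062 and 0.062 m and z of crucible_2 in the frame of basket between -0.005 and 0.035 m and x of crucible_3 in the frame of basket between -0.047 and 0.047 m and y of crucible_3 in the frame of basket between -0.062 and 0.062 m and z of crucible_3 in the frame of basket between -0.005 and 0.035 m and x of crucible_4 in the frame of basket between -0.047 and 0.047 m and y of crucible_4 in the frame of basket between -0.062 and 0.062 m and z of crucible_4 in the frame of basket between -0.005 and 0.035 m), for 0.2 s.
3. the loaded basket hangs on the hook (distance between bail_mid and hook_seat below 0.012 m and contact force between basket and stand above 0.5 N), for 0.2 s.
At the end, for the whole second after the job is handed in: Basket hangs still on both prongs: bail middle within 12 mm of the hook seat, within 0.3 rad of the stand's y, upright within 0.2 rad, all crucibles inside. Cover flat on the bench, open side down, 70 mm or more from the case's centre. Screwdriver flat in the tray, within 50 x 30 mm of its centre (distance between bail_mid and hook_seat below 0.012 m and angle between the y axis of basket and the y axis of stand, either way round below 0.3 rad and angle between basket's own z axis and vertical below 0.2 rad and linear speed of basket below 0.05 m/s and height (world z) of cover below 0.006 m and angle between cover's own z axis and vertical below 0.1 rad and horizontal distance between cover and case above 0.07 m and x of screwdriver in the frame of tray between -0.05 and 0.05 m and y of screwdriver in the frame of tray between -0.03 and 0.03 m and height (world z) of screwdriver below 0.012 m and x of crucible_1 in the frame of basket between -0.047 and 0.047 m and y of crucible_1 in the frame of basket between -0.062 and 0.062 m and z of crucible_1 in the frame of basket between -0.005 and 0.035 m and x of crucible_2 in the frame of basket between -0.047 and 0.047 m and y of crucible_2 in the frame of basket between -0.062 and 0.062 m and z of crucible_2 in the frame of basket between -0.005 and 0.035 m and x of crucible_3 in the frame of basket between -0.047 and 0.047 m and y of crucible_3 in the frame of basket between -0.062 and 0.062 m and z of crucible_3 in the frame of basket between -0.005 and 0.035 m and x of crucible_4 in the frame of basket between -0.047 and 0.047 m and y of crucible_4 in the frame of basket between -0.062 and 0.062 m and z of crucible_4 in the frame of basket between -0.005 and 0.035 m); the robot touches nothing.
It fails at once if the gripper squeezes or pulls the cover while it is still snapped down (distance between cover_notch and case_slot below 0.0105 m and contact force between the fingers and cover above 6 N).
It fails at once if a bystander is disturbed (timer, tin, vials or wash bottle moved more than 30 mm) (distance of any of timer, seal_tin, vial_1, vial_3, wash_bottle from where it was at the start of the episode above 0.03 m).
Of crucible_1, crucible_2, crucible_3, crucible_4 only 2 to 4 are there at a start; the rules pass over those that are not, and their reading is None.
At some moment in a run one of basket may be knocked a few centimetres aside while the robot is not near it.
Once in a run the grip may slacken for a moment while it holds something.
It also fails if it takes over 210 s, if anything falls off the work surface, if the arm or the gripper's body presses on something with over 40 N, if the wrist force passes 120 N, or if a joint passes its speed limit or range.

## Working session

There is one attempt and no reset: what is moved stays moved. The work goes in short steps, Python scripts to look and compute and a shell command to move; the robot and the scene stay as the last step left them, time stands still between calls to the robot, and variables do not carry over. Pictures are saved under pics/ and viewed, at most 14 in all, crops included, and the job is handed in when it is done.

```bash
mkdir -p pics; cat > h.py <<'E'
import numpy as np, cv2
from workcell import state, grab_frame, calibration
def ray(name,uv,z,c=None):
    c=c or calibration(name); K=np.array(c["camera_matrix"],float);R=cv2.Rodrigues(np.array(c["rvec"],float))[0];t=np.array(c["tvec"],float).ravel()
    uv=np.array(uv,float).reshape(-1,2); d=np.c_[uv,np.ones(len(uv))]@np.linalg.inv(K).T@R
    o=-R.T@t; return o+d*((z-o[2])/d[:,2])[:,None]
def proj(name,P,c=None):
    c=c or calibration(name)
    return cv2.projectPoints(np.array(P,float).reshape(-1,1,3),np.array(c["rvec"],float),np.array(c["tvec"],float),np.array(c["camera_matrix"],float),None)[0].reshape(-1,2)
def save(name,fn):
    im=grab_frame(name); cv2.imwrite("pics/"+fn,cv2.resize(im[:,:,::-1],(800,600),interpolation=cv2.INTER_CUBIC)); np.save("pics/"+fn+".npy",im); return im
E
python3 - <<'E'
from h import *
for n in("scene","top"):
    save(n,n+"1.png"); c=calibration(n);R=cv2.Rodrigues(np.array(c["rvec"],float))[0]; print(n,-R.T@np.array(c["tvec"]).ravel(),R[2],np.array(c["camera_matrix"])[0])
print(state())
E
```

```text
scene [ 0.01105254 -0.98857406  0.89836553] [ 0.35512291  0.73840286 -0.57327911] [400.61290107   0.         262.73944903]
top [0.12698704 0.01361213 2.10261852] [ 0.19563287  0.00311244 -0.98067227] [444.82430049   0.         249.39946553]
{'time_s': 0.1, 'q': array([ 5.71222006e+01,  8.64823767e+00,  8.23859617e+01, -4.54756171e-04,
        8.90276502e+01, -7.67768970e+00]), 'dq': array([ 0.04318572, -0.01174733, -0.10422993,  0.01170986,  0.03312604,
       -0.09773334]), 'effort': array([ 5.03625997e-03, -7.14386058e+01, -5.71798217e+01, -1.26617351e-04,
        7.12112524e-03,  1.43247667e-04]), 'tcp_pos': array([0.24470719, 0.52005179, 0.19166366]), 'tcp_rot': array([-1.79938644e+02, -7.81251035e-03,  1.54799894e+02]), 'contact_force': array([-0.09607295, -0.02890736, -0.12460337]), 'ft_torque': array([ 0.03764406,  0.03839285, -0.04905271]), 'grasp_force': 0.0, 'finger_gap': 1.001763303650742}
```

View pics/top1.png

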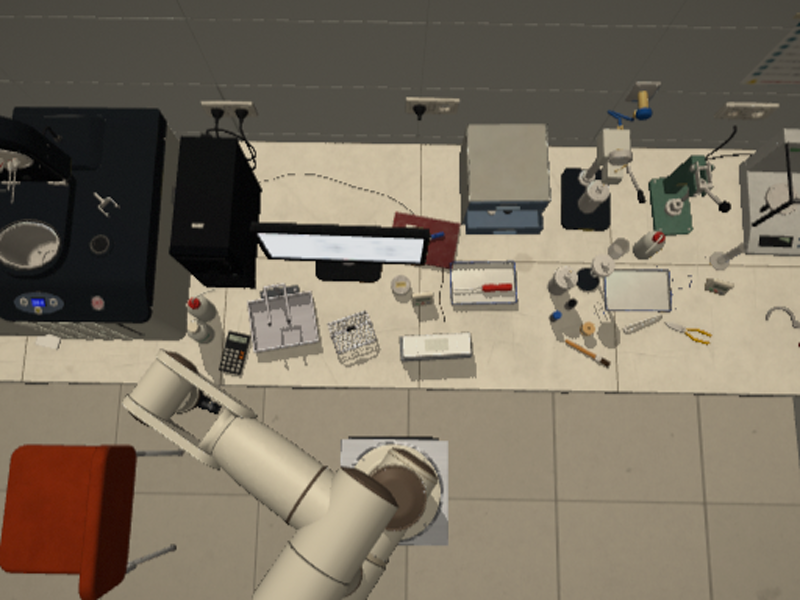

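View pics/scene1.png

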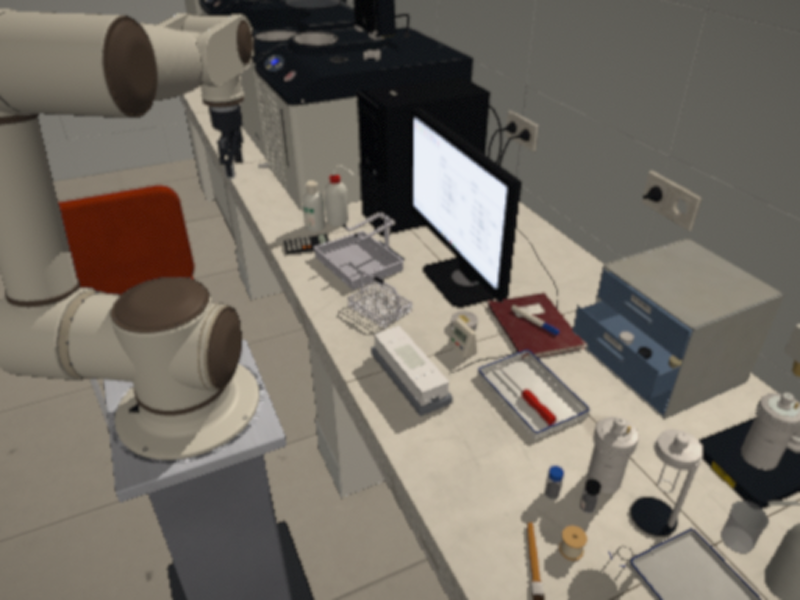

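The top view shows (800x600 px) the case and cover at (436,347), the tray at (484,285) with the red handle at (497,288), the basket at (355,337), the stand at (284,320) with its prongs, the timer at (424,298), the tin at (401,285) and the wash bottle at (200,305). The scene view agrees: the grey flange end of the case, with the notch, is towards -y.

```bash
python3 - <<'E'
from h import *
s=512/800
def r(n,uv,z): print(n,uv,z,ray(n,np.array(uv)*s,z).round(3).tolist())
r("top",[[402,337],[470,334],[472,356],[403,359]],.063)
r("top",[[452,263],[517,263],[517,307],[452,305]],.018)
r("top",[[484,288],[511,288]],.013)
r("top",[[351,328]],.082)
r("top",[[248,294],[310,287],[321,346],[256,355]],.028)
r("top",[[401,285],[424,298]],.03)
r("scene",[[376,345],[408,331],[450,379],[418,400]],.063)
r("scene",[[525,393],[553,417]],.013)
c=calibration("wrist");R=cv2.Rodrigues(np.array(c["rvec"],float))[0]; print(-R.T@np.array(c["tvec"]).ravel(),R,np.array(c["camera_matrix"]))
E
```

```text
top [[402, 337], [470, 334], [472, 356], [403, 359]] 0.063 [[0.445, -0.018, 0.063], [0.458, -0.22, 0.063], [0.392, -0.225, 0.063], [0.38, -0.022, 0.063]]
top [[452, 263], [517, 263], [517, 307], [452, 305]] 0.018 [[0.687, -0.17, 0.018], [0.69, -0.372, 0.018], [0.551, -0.369, 0.018], [0.554, -0.17, 0.018]]
top [[484, 288], [511, 288]] 0.013 [[0.61, -0.269, 0.013], [0.611, -0.353, 0.013]]
top [[351, 328]] 0.082 [[0.466, 0.133, 0.082]]
top [[248, 294], [310, 287], [321, 346], [256, 355]] 0.028 [[0.576, 0.454, 0.028], [0.601, 0.265, 0.028], [0.419, 0.225, 0.028], [0.389, 0.419, 0.028]]
top [[401, 285], [424, 298]] 0.03 [[0.611, -0.013, 0.03], [0.572, -0.084, 0.03]]
scene [[376, 345], [408, 331], [450, 379], [418, 400]] 0.063 [[0.38, -0.059, 0.063], [0.459, -0.045, 0.063], [0.47, -0.214, 0.063], [0.388, -0.239, 0.063]]
scene [[525, 393], [553, 417]] 0.013 [[0.614, -0.268, 0.013], [0.625, -0.345, 0.013]]
[0.1855462  0.54833392 0.3741464 ] [[ 0.42631258  0.90457523 -0.00111486]
 [ 0.87320377 -0.4112053   0.26158244]
 [ 0.23616255 -0.11248938 -0.96518049]] [[280.83851447   0.         257.70965912]
 [  0.         280.83851447 190.33927665]
 [  0.           0.           1.        ]]
```

```bash
python3 -m pendant '[0,0,1,0,0,-0.12, 0,-0.5,1,0,0,-0.12, 0.5,-1,0,0,0,-0.12, 0.5,-1,0,0,0,-0.12, 0.5,-1,0,0,0,-0.12]' -1 60
python3 -m pendant '[0.5,-1,0,0,0,-0.12, 0.5,-1,0,0,0,-0.034, 0.5,-1,0,0,0,0, 0.5,-1,0,0,0,0, 0.5,-1,0,0,0,0]'
python3 -m pendant '[0.5,-1,0,0,0,0, 0.5,-1,0,0,0,0, 0.5,-1,0,0,0,0, 0.5,-1,0,0,0,0, 0.5,-1,0,0,0,0]'
```

```text
time_s: 0.72
tcp_pos: [0.3201, 0.3437, 0.292]
tcp_rot: [-180.0, 0.0, 102.9]
contact_force: [1.1, 1.0, 0.5]
finger_gap: 0.999
grasp_force: 0.0
time_s: 1.35
tcp_pos: [0.4452, 0.0935, 0.2921]
tcp_rot: [-180.0, -0.0, 90.0]
contact_force: [-0.4, 1.4, 1.0]
finger_gap: 1.0
grasp_force: 0.0
time_s: 1.98
tcp_pos: [0.5703, -0.1566, 0.2919]
tcp_rot: [-180.0, -0.0, 90.0]
contact_force: [0.0, 1.1, 1.0]
finger_gap: 0.999
grasp_force: 0.0
```

```bash
python3 -m pendant '[-0.5,-1,-0.5,0,0,0, -0.5,-1,0,0,0,0, 0,0,0,0,0,0]'
python3 - <<'E'
from h import *
import pickle
c=calibration("wrist"); im=save("wrist","w1.png"); pickle.dump(c,open("pics/w1.c","wb"))
print(state()["tcp_pos"])
hsv=cv2.cvtColor(im,cv2.COLOR_RGB2HSV)
m=((hsv[...,0]<8)|(hsv[...,0]>172))&(hsv[...,1]>150)&(hsv[...,2]>80)
n,l,st,ce=cv2.connectedComponentsWithStats(m.astype(np.uint8))
for i in range(1,n):
    if st[i,4]>30:
        ys,xs=np.nonzero(l==i); P=ray("wrist",np.c_[xs,ys],.013,c)[:,:2]; r=cv2.minAreaRect(P.astype(np.float32)*1000); print(st[i],ce[i],r)
E
```

```text
time_s: 2.35
tcp_pos: [0.5182, -0.2577, 0.2664]
tcp_rot: [-179.9, -0.0, 89.8]
contact_force: [0.1, -0.6, 0.7]
finger_gap: 0.998
grasp_force: 0.0
[ 0.51902591 -0.25608616  0.26673081]
[316 161  11  56 548] [321.10948905 188.2189781 ] ((619.65869140625, -308.4631652832031), (15.937711715698242, 91.70318603515625), 3.366825819015503)
```

View pics/w1.png

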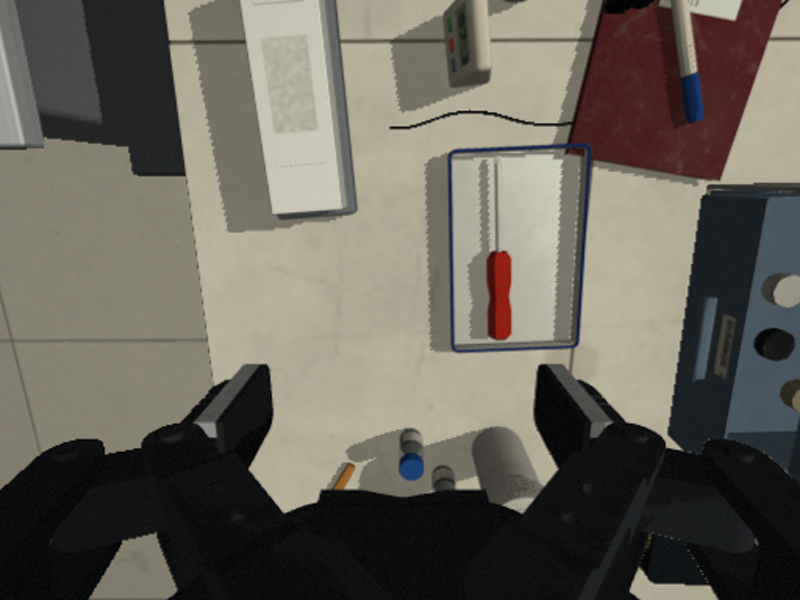

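The wrist view shows the screwdriver handle at (500,295), shank up to (496,160), inside the tray; cover's -y end at (272..345, 212), vials at (410,465) and (443,478) and wash bottle at (505,465).

```bash
python3 - <<'E'
from h import *
import pickle
c=pickle.load(open("pics/w1.c","rb")); s=.64
def r(uv,z): print(ray("wrist",np.array(uv)*s,z,c).round(4)[:,:2].tolist())
r([[450,152],[590,146],[577,348],[455,350]],.018)
r([[495.5,160],[497.5,250],[500,255],[500,337]],.013)
r([[274,214],[343,208],[242,0],[323,0]],.063)
r([[355,212],[275,217],[341,0]],.026)
r([[410,466],[443,478],[505,480]],.06)
E
```

```text
[[0.5628, -0.168], [0.6928, -0.1633], [0.7007, -0.3642], [0.5727, -0.3659]]
[[0.6067, -0.1751], [0.613, -0.2611], [0.6158, -0.2661], [0.6204, -0.3535]]
[[0.4069, -0.2208], [0.467, -0.216], [0.3955, -0.0584], [0.4579, -0.0587]]
[[0.4732, -0.2221], [0.3969, -0.2264], [0.4672, -0.0461]]
[[0.5248, -0.4761], [0.5589, -0.4906], [0.6231, -0.4932]]
```

```bash
python3 -m pendant '[-0.84,-0.6,-0.8,0,0,0.047, -0.84,-0.6,-1,0,0,0, 0,0,-1,0,0,0, 0,0,0,0,0,0]' -0.2
python3 - <<'E'
from h import *
import pickle
c=calibration("wrist"); im=save("wrist","w2.png"); pickle.dump(c,open("pics/w2.c","wb"))
print(state()["tcp_pos"],state()["tcp_rot"])
E
```

```text
time_s: 2.9
tcp_pos: [0.4422, -0.3078, 0.1329]
tcp_rot: [-179.8, -0.2, 94.1]
contact_force: [-0.0, -1.2, 0.5]
finger_gap: 0.599
grasp_force: 0.0
[ 0.44338509 -0.30859736  0.13561448] [-1.79942956e+02 -7.71220159e-02  9.40939332e+01]
```

View pics/w2.png

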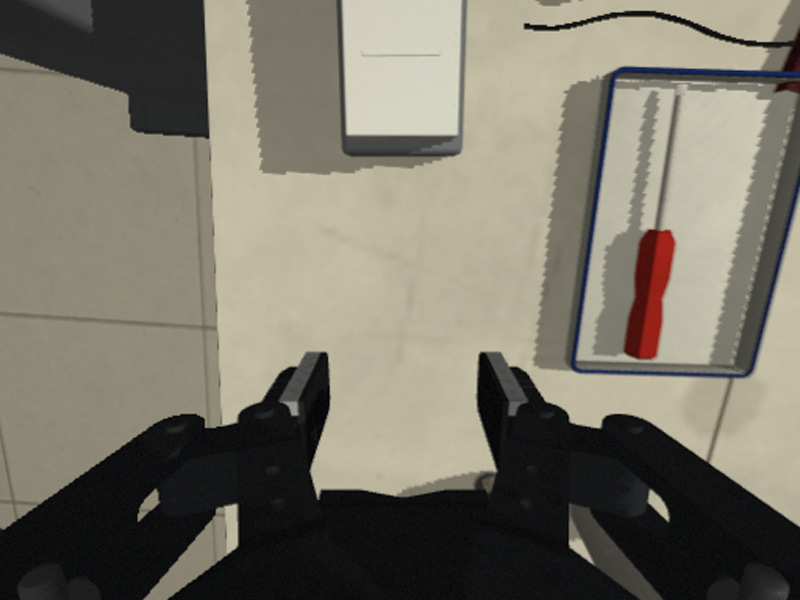

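View shows the cover's end edge at row 136 (x 344–459), case flange below at row ~154, and the screwdriver handle from (658,232) to (642,356), shank tip at (681,90).

```bash
python3 - <<'E'
from h import *
import pickle
c=pickle.load(open("pics/w2.c","rb")); s=.64
im=np.load("pics/w2.png.npy").astype(int)
g=im.sum(2)
for row in(20,50,80): # cover bright top columns
    print(row,[i for i in range(200,320) if g[row,i]>600][:1],[i for i in range(200,320) if g[row,i]>600][-1:])
for col in(230,260,285): print(col,g[82:106,col].tolist())
def r(uv,z): print(ray("wrist",np.array(uv)*s,z,c).round(4)[:,:2].tolist())
r([[344,136],[459,136],[342,1],[465,1]],.063)
r([[345,152],[461,152]],.026)
r([[681,90],[658,232],[642,356]],.013)
r([[658,232],[642,356]],.02)
r([[574,372],[749,376],[614,70]],.018)
E
```

```text
20 [221] [293]
50 [222] [292]
80 [223] [291]
230 [620, 616, 619, 596, 438, 261, 217, 213, 214, 211, 210, 213, 210, 201, 183, 165, 138, 149, 285, 345, 345, 348, 349, 351]
260 [623, 621, 621, 599, 470, 235, 209, 214, 216, 209, 208, 213, 207, 203, 176, 162, 143, 154, 282, 337, 338, 336, 339, 339]
285 [620, 617, 620, 599, 481, 248, 211, 210, 224, 305, 322, 323, 318, 297, 261, 226, 170, 172, 357, 460, 520, 525, 524, 523]
[[0.4045, -0.2217], [0.4667, -0.2173], [0.4012, -0.1575], [0.4631, -0.1532]]
[[0.4004, -0.228], [0.473, -0.2229]]
[[0.6094, -0.1752], [0.6145, -0.2645], [0.6228, -0.3553]]
[[0.6105, -0.264], [0.6185, -0.3527]]
[[0.5727, -0.3695], [0.7013, -0.3634], [0.5629, -0.168]]
```

```bash
python3 -m pendant '[0.9,0,0,0,0,0, 0.9,0,0,0,0,0, 0.9,0,0,0,0,0, 0.8,0,0,0,0,0, 0,0,0,0,0,0]' 0.05
python3 -m pendant '[0,0,-0.8,0,0,0, 0,0,-0.8,0,0,0, 0,0,0,0,0,0]'
```

```text
time_s: 3.58
tcp_pos: [0.6214, -0.3084, 0.1372]
tcp_rot: [179.9, 0.1, 94.2]
contact_force: [-1.1, -0.4, -0.8]
finger_gap: 0.48
grasp_force: 0.0
time_s: 3.95
tcp_pos: [0.6173, -0.3086, 0.0546]
tcp_rot: [-179.9, -0.1, 94.1]
contact_force: [-0.2, -0.7, 0.4]
finger_gap: 0.472
grasp_force: 0.0
```

```bash
python3 - <<'E'
from h import *
c=calibration("wrist"); im=save("wrist","w3.png"); print(state()["tcp_pos"],state()["tcp_rot"])
hsv=cv2.cvtColor(im,cv2.COLOR_RGB2HSV)
m=((hsv[...,0]<8)|(hsv[...,0]>172))&(hsv[...,1]>150)&(hsv[...,2]>60)
n,l,st,ce=cv2.connectedComponentsWithStats(m.astype(np.uint8)); i=1+st[1:,4].argmax()
ys,xs=np.nonzero(l==i); print(st[i])
for r0 in range(st[i,1],st[i,1]+st[i,3],15):
    x=xs[ys==r0]; print(r0,x.min(),x.max(),ray("wrist",[[x.min(),r0],[x.max(),r0]],.014,c).round(4)[:,:2].tolist())
E
```

```text
[ 0.61830353 -0.30928817  0.05698936] [1.79995653e+02 1.01641267e-02 9.40714166e+01]
[ 242  141   30  110 2961]
141 247 266 [[0.6061, -0.2634], [0.621, -0.2624]]
156 242 271 [[0.6029, -0.2755], [0.6259, -0.2739]]
171 242 271 [[0.6036, -0.2877], [0.6269, -0.286]]
186 243 269 [[0.6051, -0.3001], [0.6263, -0.2986]]
201 245 267 [[0.6075, -0.3128], [0.6257, -0.3115]]
216 242 270 [[0.6057, -0.3262], [0.6293, -0.3245]]
231 242 269 [[0.6065, -0.3399], [0.6296, -0.3382]]
246 246 266 [[0.6107, -0.3537], [0.6281, -0.3524]]
```

```bash
python3 -m pendant '[-0.04,-0.06,-0.5,0,0,0, 0,0,-0.5,0,0,0, 0,0,0,0,0,0]'
python3 -m pendant '[0,0,0,0,0,0, 0,0,0,0,0,0, 0,0,0,0,0,0, 0,0,0,0,0,0, 0,0,0,0,0,0]' 1 80
```

```text
time_s: 4.38
tcp_pos: [0.6164, -0.3126, 0.0068]
tcp_rot: [180.0, 0.0, 94.0]
contact_force: [-0.8, 0.0, 0.7]
finger_gap: 0.474
grasp_force: 0.0
time_s: 5.0
tcp_pos: [0.6161, -0.3126, 0.0055]
tcp_rot: [-180.0, 0.0, 94.0]
contact_force: [-0.4, 0.5, 0.5]
finger_gap: -0.002
grasp_force: 0.0
```

```bash
python3 - <<'E'
from h import *
save("wrist","w4.png"); s=state(); print(s["tcp_pos"],s["finger_gap"],s["grasp_force"])
E
```

```text
[ 0.61609682 -0.31256356  0.00541985] 0.0005315366434484583 0.0
```

View pics/w4.png

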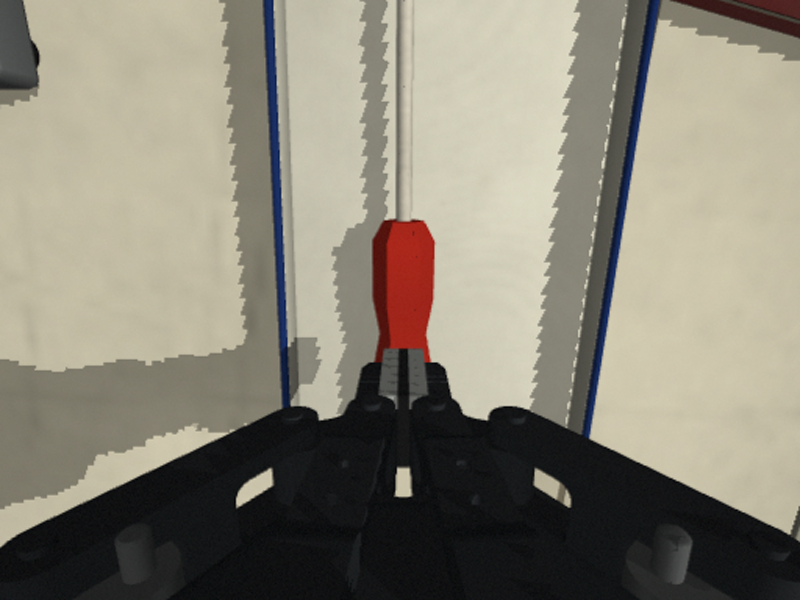

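```bash
python3 - <<'E'
from h import *
s=state();p=s["tcp_pos"]; c=calibration("wrist")
R=cv2.Rodrigues(np.array(c["rvec"],float))[0]; print(-R.T@np.array(c["tvec"]).ravel()-p,s["q"],s["contact_force"])
for d in(0,.01,.02,.04,.06): print(d,(proj("wrist",p+[0,0,d],c)/.64).round(1))
im=np.load("pics/w4.png.npy"); hsv=cv2.cvtColor(im,cv2.COLOR_RGB2HSV)
m=((hsv[...,0]<8)|(hsv[...,0]>172))&(hsv[...,1]>150)&(hsv[...,2]>60)
ys,xs=np.nonzero(m); print(ys.min(),ys.max())
for z in(.002,.013,.024,.035): print(z,[ray("wrist",[[xs[ys==r].min(),r],[xs[ys==r].max(),r]],z,c).round(4)[:,:2].tolist() for r in(142,165,215)])
E
```

```text
[-0.0039784   0.06598549  0.18246379] [-3.32814440e+01  2.86743596e+01  7.82180484e+01 -2.32818982e-03
  7.31141443e+01 -3.73198367e+01] [-0.51406501  0.21774673 -0.05681107]
0 [[401.4 333.7]]
0.01 [[401.4 341.9]]
0.02 [[401.3 351. ]]
0.04 [[401.1 372.5]]
0.06 [[400.8 400.1]]
0 231
0.002 [[[0.6049, -0.2647], [0.6213, -0.2636]], [[0.6018, -0.2802], [0.6272, -0.2785]], [[0.6065, -0.3155], [0.6268, -0.3141]]]
0.013 [[[0.6054, -0.2637], [0.6207, -0.2626]], [[0.6024, -0.2783], [0.6263, -0.2766]], [[0.6068, -0.3115], [0.6259, -0.3101]]]
0.024 [[[0.6058, -0.2626], [0.6202, -0.2616]], [[0.603, -0.2763], [0.6254, -0.2747]], [[0.6072, -0.3074], [0.6251, -0.3061]]]
0.035 [[[0.6062, -0.2615], [0.6197, -0.2606]], [[0.6036, -0.2743], [0.6245, -0.2728]], [[0.6075, -0.3033], [0.6242, -0.3021]]]
```

The fingers visibly closed above the handle, with no force: their ends at (403,350) must sit higher than the stated TCP. I'll open and feel down in small steps.

```bash
python3 -m pendant '[0,0,0,0,0,0, 0,0,0,0,0,0, 0,0,0,0,0,0, 0,0,0,0,0,0]' 0.05 80
for i in 1; do python3 -m pendant '[0,0,-0.1,0,0,0, 0,0,0,0,0,0]'; done
```

```text
time_s: 5.55
tcp_pos: [0.6161, -0.3126, 0.0054]
tcp_rot: [-180.0, -0.0, 94.0]
contact_force: [-0.3, 0.3, 0.3]
finger_gap: 0.474
grasp_force: 0.0
time_s: 5.8
tcp_pos: [0.6158, -0.3124, -0.0002]
tcp_rot: [-180.0, -0.0, 94.0]
contact_force: [-0.0, 1.0, 0.3]
finger_gap: 0.472
grasp_force: 0.0
```

```bash
python3 -m pendant '[0,0,-0.08,0,0,0, 0,0,0,0,0,0]'; python3 -c "
from h import *
save('scene','s2.png')
im=np.load('pics/s2.png.npy')
u=proj('scene',[.616,-.31,.03])[0].astype(int);print(u)
cv2.imwrite('pics/s2c.png',cv2.resize(im[u[1]-60:u[1]+60,u[0]-80:u[0]+80,::-1],(800,600),interpolation=cv2.INTER_CUBIC))"
```

```text
time_s: 6.05
tcp_pos: [0.6159, -0.3125, -0.004]
tcp_rot: [-180.0, -0.0, 94.0]
contact_force: [-0.0, 0.3, -0.5]
finger_gap: 0.473
grasp_force: 0.0
[345 256]
```

View pics/s2c.png

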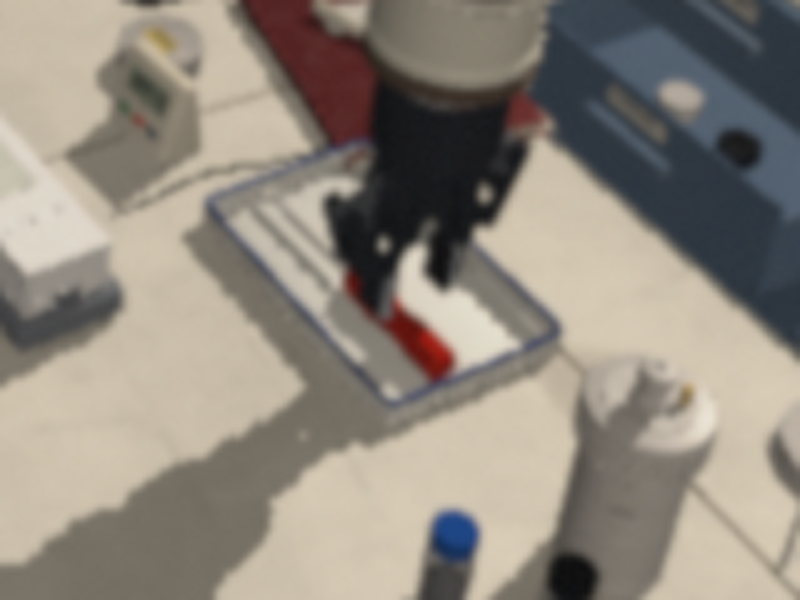

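The scene crop shows the finger ends still just above the handle's top (380,300), TCP reads -4 mm without contact, so there's an offset of ~20-25 mm. I continue down by steps.

```bash
for i in 1; do python3 -m pendant '[0,0,-0.1,0,0,0, 0,0,0,0,0,0]'|egrep 'pos|force'; python3 -m pendant '[0,0,-0.1,0,0,0, 0,0,0,0,0,0]' |egrep 'pos|force'; done
```

```text
tcp_pos: [0.6158, -0.3124, -0.0092]
contact_force: [-0.3, 0.7, 0.1]
grasp_force: 0.0
tcp_pos: [0.6158, -0.3124, -0.0141]
contact_force: [-0.1, 0.1, 0.2]
grasp_force: 0.0
```

```bash
python3 -m pendant '[0,0,-0.04,0,0,0, 0,0,0,0,0,0]' |egrep 'pos|force'; python3 -m pendant '[0,0,0,0,0,0, 0,0,0,0,0,0, 0,0,0,0,0,0, 0,0,0,0,0,0, 0,0,0,0,0,0]' 1 80
```

```text
tcp_pos: [0.616, -0.3125, -0.0157]
contact_force: [-0.6, -1.3, 1.0]
grasp_force: 0.0
time_s: 7.48
tcp_pos: [0.6164, -0.3128, -0.014]
tcp_rot: [179.9, 0.1, 94.0]
contact_force: [-5.1, 3.7, 15.4]
finger_gap: 0.002
grasp_force: 7.6
```

```bash
python3 -m pendant '[0,0,0.1,0,0,0, 0,0,0,0,0,0, 0,0,0,0,0,0, 0,0,0,0,0,0]' 0.05 80 |egrep 'pos|force|gap'; python3 -m pendant '[0,0,-0.15,0,0,0, 0,0,-0.1,0,0,0, 0,0,0,0,0,0]' |egrep 'pos|force';python3 -m pendant '[0,0,-0.06,0,0,0, 0,0,-0.04,0,0,0, 0,0,0,0,0,0]' |egrep 'pos|force'
```

```text
tcp_pos: [0.616, -0.3125, -0.0109]
contact_force: [0.3, -0.9, -0.2]
finger_gap: 0.47
grasp_force: 0.0
tcp_pos: [0.6157, -0.3123, -0.0239]
contact_force: [-0.7, -0.8, 0.1]
grasp_force: 0.0
tcp_pos: [0.616, -0.3125, -0.0282]
contact_force: [0.6, -0.4, 0.5]
grasp_force: 0.0
```

```bash
python3 -m pendant '[0,0,-0.06,0,0,0, 0,0,0,0,0,0]' |egrep 'pos|force'; python3 -m pendant '[0,0,0,0,0,0, 0,0,0,0,0,0, 0,0,0,0,0,0, 0,0,0,0,0,0, 0,0,0,0,0,0]' 1 80; python3 -c "
from h import *
save('wrist','w5.png')"
```

```text
tcp_pos: [0.6159, -0.3125, -0.0314]
contact_force: [-0.3, 0.7, 0.3]
grasp_force: 0.0
time_s: 9.6
tcp_pos: [0.6163, -0.3127, -0.0306]
tcp_rot: [180.0, 0.0, 94.0]
contact_force: [-1.6, 0.7, 5.8]
finger_gap: 0.242
grasp_force: 78.5
```

View pics/w5.png

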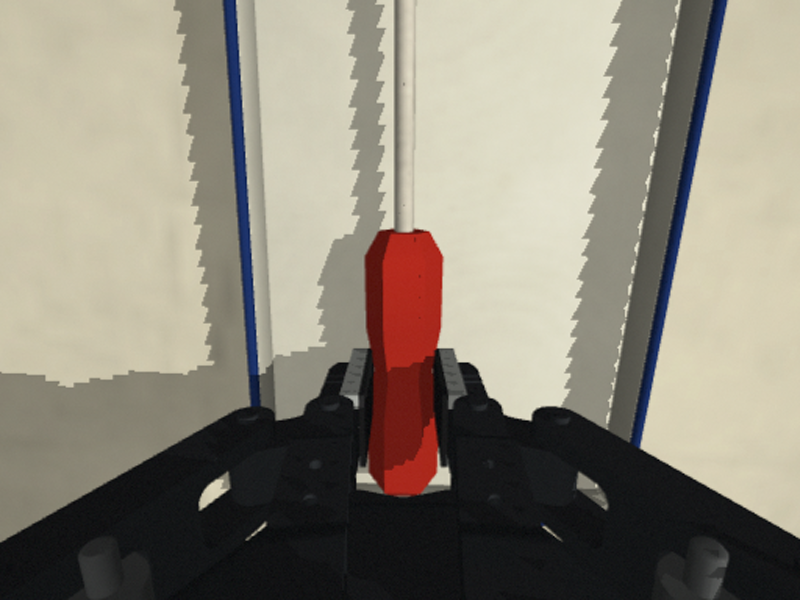

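```bash
python3 -m pendant '[0,0,0.6,0,0,0, 0,0,0.9,0,0,0, -0.5,-0.2,0.9,0,0,0, -0.7,-0.3,0,0,0,0, -0.7,-0.3,0,0,0,0]' |egrep 'pos|force'; python3 -m pendant '[-0.7,-0.3,0,0,0,0, -0.7,-0.3,0,0,0,0, -0.08,0,0,0,0,0, 0,0,0,0,0,0]' ; python3 -c "
from h import *
import pickle
print(state()['tcp_pos']);c=calibration('wrist');pickle.dump(c,open('pics/w6.c','wb'))
save('wrist','w6.png')"
```

```text
tcp_pos: [0.5202, -0.3529, 0.0893]
contact_force: [-0.1, -0.5, -0.5]
grasp_force: 78.8
time_s: 10.78
tcp_pos: [0.4472, -0.3825, 0.089]
tcp_rot: [180.0, -0.0, 94.0]
contact_force: [0.5, -0.1, 0.2]
finger_gap: 0.242
grasp_force: 78.9
[ 0.44719842 -0.38252478  0.08898998]
```

View pics/w6.png

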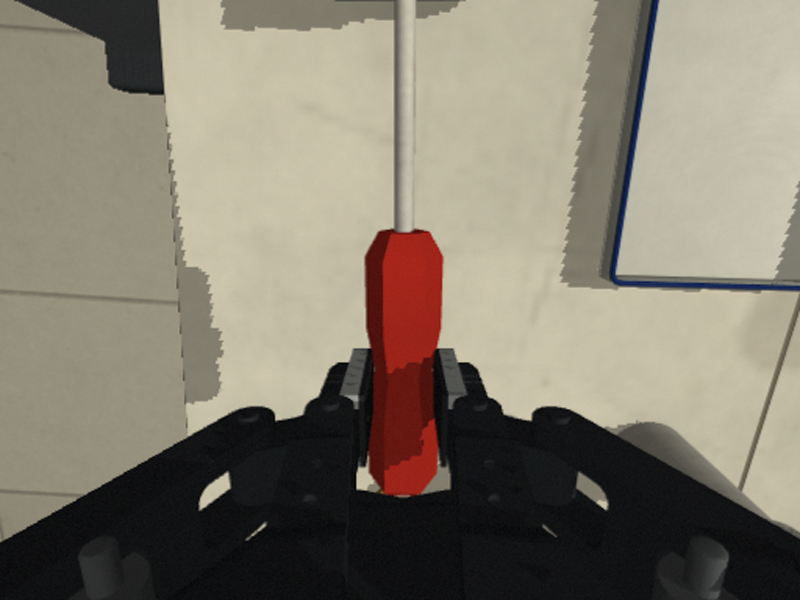

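View shows the screwdriver firmly and squarely held (shank column 404, shank start row 232, same as in the tray). Cross-checking the notch with the scene camera.

```bash
python3 - <<'E'
from h import *
im=grab_frame("scene"); np.save("pics/s3.npy",im)
print(ray("scene",[[278,255]],.0305),proj("scene",[[.4358,-.22,.0305],[.447,-.382,.133],[.4376,-.245,.133],[.4376,-.245,.03]]))
u=(278,250)
cv2.imwrite('pics/s3c.png',cv2.resize(im[u[1]-45:u[1]+45,u[0]-60:u[0]+60,::-1],(800,600),interpolation=cv2.INTER_CUBIC))
E
```

```text
[[ 0.43375924 -0.21939315  0.0305    ]] [[278.68951795 254.92474584]
 [312.25761759 265.44893246]
 [284.29378931 234.42848759]
 [283.06143587 260.261611  ]]
```

View pics/s3c.png

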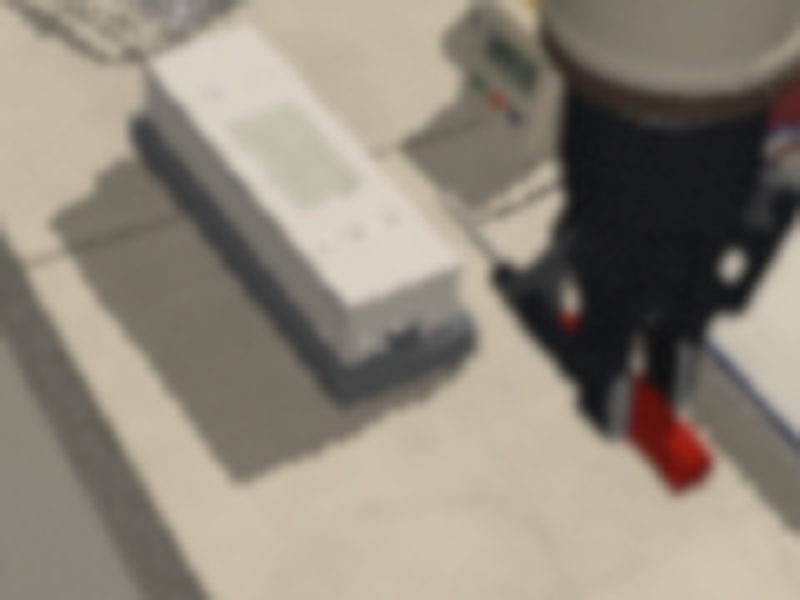

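The notch (405,335) and blade tip (440,190) in the crop match the projected estimates within a pixel. Lowering to slot height.

```bash
python3 -m pendant '[0,0,-0.9,0,0,0, 0,0,-0.9,0,0,0, 0,0,-0.24,0,0,0, 0,0,0,0,0,0, 0,0,0,0,0,0]'; python3 -c "
from h import *
im=grab_frame('scene')
u=(285,258)
cv2.imwrite('pics/s4c.png',cv2.resize(im[u[1]-30:u[1]+30,u[0]-40:u[0]+40,::-1],(800,600),interpolation=cv2.INTER_CUBIC))"
```

```text
time_s: 11.5
tcp_pos: [0.448, -0.3833, -0.0113]
tcp_rot: [179.9, 0.1, 94.1]
contact_force: [0.6, 0.7, -0.2]
finger_gap: 0.24
grasp_force: 81.4
```

View pics/s4c.png

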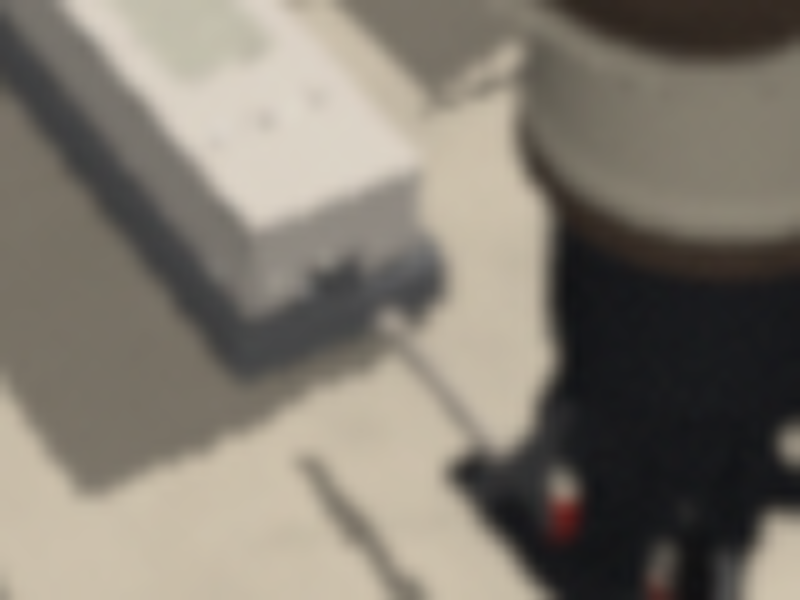

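Blade tip at (390,322), notch at (337,270): aligned within a few mm. Advance over the ledge, then feel for it.

```bash
python3 -m pendant '[-0.05,0.2,0.03,0,0,0, -0.02,0.2,0,0,0,0, 0,0,0,0,0,0, 0,0,0,0,0,0]' |egrep 'pos|force'; python3 -m pendant '[0,0,-0.03,0,0,0, 0,0,0,0,0,0]'|egrep 'pos|contact';  python3 -m pendant '[0,0,-0.03,0,0,0, 0,0,0,0,0,0]'|egrep 'pos|contact'
```

```text
tcp_pos: [0.4437, -0.3626, -0.0114]
contact_force: [0.1, 0.5, -0.4]
grasp_force: 78.4
tcp_pos: [0.4435, -0.3626, -0.0134]
contact_force: [-0.6, -0.1, -1.3]
tcp_pos: [0.4435, -0.3625, -0.0148]
contact_force: [-0.2, 0.5, -0.6]
```

```bash
for i in 1; do python3 -m pendant '[0,0,-0.02,0,0,0, 0,0,0,0,0,0]'|egrep 'pos|contact';  python3 -m pendant '[0,0,-0.02,0,0,0, 0,0,0,0,0,0]'|egrep 'pos|contact';python3 -m pendant '[0,0,-0.02,0,0,0, 0,0,0,0,0,0]'|egrep 'pos|contact'; done
```

```text
tcp_pos: [0.4435, -0.3625, -0.0157]
contact_force: [-0.3, -0.1, -0.1]
tcp_pos: [0.4436, -0.3625, -0.0167]
contact_force: [0.0, -0.1, -0.4]
tcp_pos: [0.4436, -0.3625, -0.0177]
contact_force: [-0.1, 0.5, 0.6]
```

```bash
python3 -m pendant '[0,0,0.09,0,0,0, -0.005,0.08,0,0,0,0, 0,0,0,0,0,0]' |egrep 'pos|force'; python3 -m pendant '[0,0,-0.03,0,0,0, 0,0,0,0,0,0]'|egrep 'pos|contact';  python3 -m pendant '[0,0,-0.03,0,0,0, 0,0,0,0,0,0]'|egrep 'pos|contact'
```

```text
tcp_pos: [0.4433, -0.3582, -0.013]
contact_force: [0.3, -0.8, -1.0]
grasp_force: 78.4
tcp_pos: [0.4433, -0.3585, -0.0148]
contact_force: [0.5, -0.2, -0.7]
tcp_pos: [0.4433, -0.3586, -0.0162]
contact_force: [-0.2, -0.4, 0.2]
```

```bash
python3 -m pendant '[0,0,-0.02,0,0,0, 0,0,0,0,0,0]'|egrep 'pos|contact';  python3 -m pendant '[0,0,-0.02,0,0,0, 0,0,0,0,0,0]'|egrep 'pos|contact'; python3 -c "
from h import *
im=grab_frame('scene')
u=(283,257)
cv2.imwrite('pics/s5c.png',cv2.resize(im[u[1]-24:u[1]+24,u[0]-32:u[0]+32,::-1],(800,600),interpolation=cv2.INTER_CUBIC))"
```

```text
tcp_pos: [0.4433, -0.3586, -0.0171]
contact_force: [0.3, -0.7, -0.1]
tcp_pos: [0.4433, -0.3586, -0.0181]
contact_force: [0.1, -0.3, 0.9]
```

View pics/s5c.png

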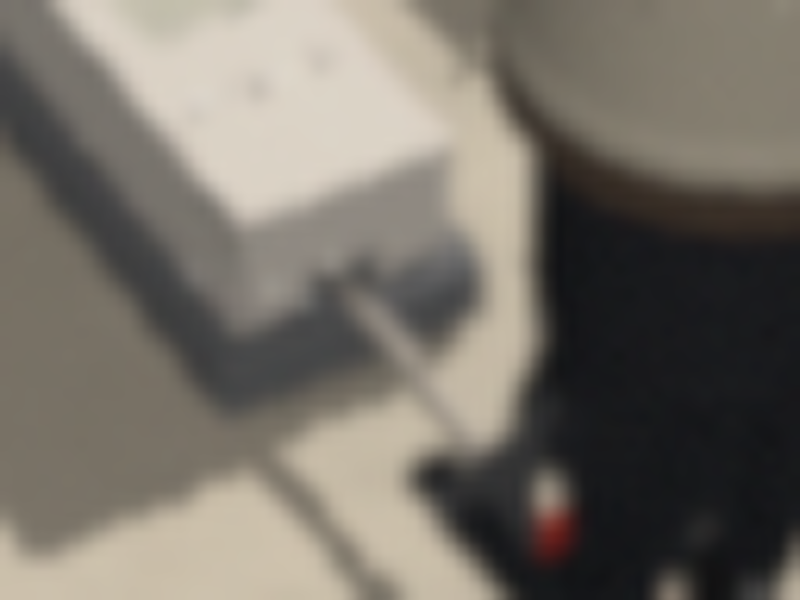

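The blade's end (345,282) is right at the mouth of the notch (345,272), laterally centred. Continue feeling down.

```bash
for i in 1; do python3 -m pendant '[0,0,-0.02,0,0,0, 0,0,0,0,0,0]'|egrep 'pos|contact';  python3 -m pendant '[0,0,-0.02,0,0,0, 0,0,0,0,0,0]'|egrep 'pos|contact';python3 -m pendant '[0,0,-0.02,0,0,0, 0,0,0,0,0,0]'|egrep 'pos|contact'; done
```

```text
tcp_pos: [0.4433, -0.3585, -0.0192]
contact_force: [0.2, 0.1, 1.1]
tcp_pos: [0.4433, -0.3585, -0.0202]
contact_force: [-0.4, -0.9, 2.8]
tcp_pos: [0.4433, -0.3585, -0.0212]
contact_force: [-0.4, -0.1, 1.8]
```

```bash
python3 -m pendant '[0,0,0.06,0,0,0, 0,0,0,0,0,0]'|egrep 'pos|contact';  python3 -m pendant '[-0.005,0.08,0,0,0,0, 0,0,0,0,0,0]'|egrep 'pos|contact'; python3 -m pendant '[-0.005,0.08,0,0,0,0, 0,0,0,0,0,0]'|egrep 'pos|contact'
```

```text
tcp_pos: [0.4434, -0.3586, -0.0179]
contact_force: [-0.3, 0.1, 0.8]
tcp_pos: [0.443, -0.3541, -0.0181]
contact_force: [0.3, 1.2, 1.9]
tcp_pos: [0.4428, -0.3502, -0.0181]
contact_force: [0.1, 1.5, 1.5]
```

```bash
for i in 1; do python3 -m pendant '[-0.006,0.1,0,0,0,0, 0,0,0,0,0,0]'|egrep 'pos|contact'; python3 -m pendant '[-0.006,0.1,0,0,0,0, 0,0,0,0,0,0]'|egrep 'pos|contact';python3 -m pendant '[-0.006,0.08,0,0,0,0, 0,0,0,0,0,0]'|egrep 'pos|contact'; done;  python3 -c "
from h import *
im=grab_frame('scene')
u=(283,257)
cv2.imwrite('pics/s6c.png',cv2.resize(im[u[1]-24:u[1]+24,u[0]-32:u[0]+32,::-1],(800,600),interpolation=cv2.INTER_CUBIC))"
```

```text
tcp_pos: [0.4425, -0.3451, -0.0181]
contact_force: [-0.4, 1.0, 0.6]
tcp_pos: [0.4422, -0.3401, -0.0181]
contact_force: [0.3, 0.4, 1.0]
tcp_pos: [0.4419, -0.3362, -0.0181]
contact_force: [0.0, 0.5, 1.5]
```

View pics/s6c.png

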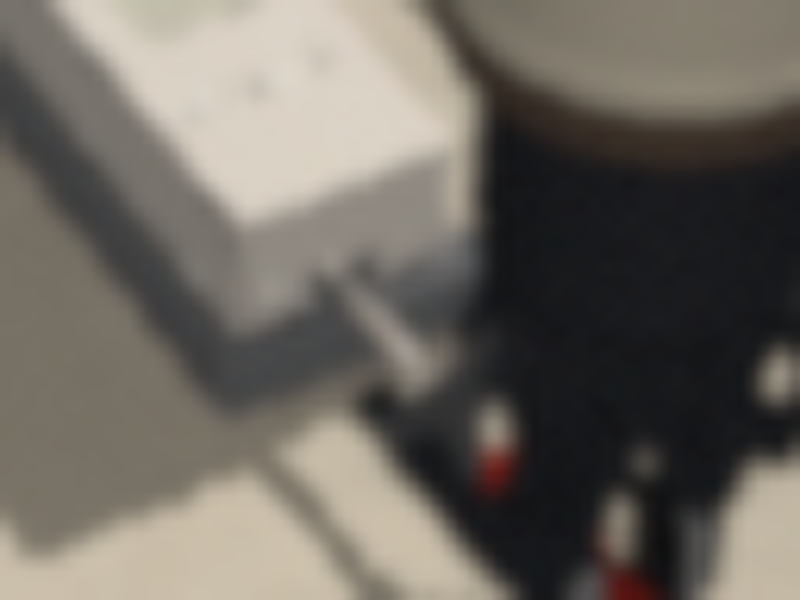

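The shank now runs into the notch (340,280), centred, gripper ~22 mm further in. View count is limited, so I go on with force readings.

```bash
python3 -m pendant '[-0.004,0.07,0,0,0,0, 0,0,0,0,0,0]'|egrep 'pos|contact'; python3 -m pendant '[0.003,-0.043,0.17,-0.0406,-0.0028,0, 0.003,-0.043,0.17,-0.0406,-0.0028,0, 0.002,-0.023,0.174,-0.0406,-0.0028,0, 0.001,-0.023,0.174,-0.0406,-0.0028,0, 0,0,0,0,0,0]'
```

```text
tcp_pos: [0.4417, -0.3328, -0.0181]
contact_force: [-0.1, 1.4, 1.6]
time_s: 17.9
tcp_pos: [0.4424, -0.3391, 0.0167]
tcp_rot: [-180.0, 14.0, 94.1]
contact_force: [-0.3, 0.3, 0.5]
finger_gap: 0.24
grasp_force: 78.5
```

```bash
python3 -m pendant '[0,0,0.176,-0.0406,-0.0028,0, 0,0,0.176,-0.0406,-0.0028,0, 0,0,0,0,0,0]'|egrep 'time|pos|contact'; python3 -m pendant '[-0.001,0.021,0.174,-0.0406,-0.0028,0, -0.001,0.021,0.174,-0.0406,-0.0028,0, 0,0,0,0,0,0]'; python3 - <<'E'
from h import *
a=np.load("pics/s3.npy").astype(int); im=grab_frame("scene"); np.save("pics/s7.npy",im)
# vertical shift of cover's bright top edge at the far-left corner region
d=np.abs(a-im.astype(int)).sum(2)[200:262,235:290]; print((d>60).sum(),(d>60).sum(1).tolist())
E
```

```text
time_s: 18.27
tcp_pos: [0.4423, -0.3394, 0.0339]
contact_force: [-0.3, -1.7, 0.8]
time_s: 18.65
tcp_pos: [0.442, -0.3371, 0.0508]
tcp_rot: [-179.9, 27.8, 94.1]
contact_force: [-0.7, 0.5, -0.4]
finger_gap: 0.243
grasp_force: 78.5
1167 [25, 25, 25, 24, 23, 19, 20, 20, 20, 19, 19, 19, 19, 19, 18, 18, 18, 18, 17, 17, 17, 17, 16, 18, 19, 17, 17, 15, 16, 17, 19, 19, 19, 20, 20, 23, 25, 25, 25, 24, 24, 23, 21, 23, 23, 22, 21, 22, 24, 24, 19, 14, 14, 15, 12, 10, 14, 14, 13, 11, 8, 6]
```

```bash
python3 - <<'E'
from h import *
a=np.load("pics/s3.npy").astype(int).sum(2); b=np.load("pics/s7.npy").astype(int).sum(2)
print(proj("scene",[[.43,-.2195,.063],[.43,-.2195,.073]]))
for c in(262,266,270,274):
    print(c,"\n",a[232:266,c].tolist(),"\n",b[232:266,c].tolist())
E
```

```text
[[277.18806015 247.55650931]
 [277.27432637 245.09373112]]
262 
 [553, 557, 562, 579, 604, 619, 619, 612, 591, 533, 444, 372, 345, 342, 339, 340, 336, 321, 283, 238, 215, 199, 192, 187, 199, 225, 256, 290, 322, 332, 332, 331, 331, 331] 
 [543, 544, 568, 596, 611, 613, 589, 520, 428, 368, 346, 339, 339, 343, 339, 321, 287, 249, 210, 198, 197, 196, 192, 187, 199, 224, 256, 288, 320, 332, 332, 331, 331, 328]
266 
 [554, 558, 569, 593, 615, 622, 621, 624, 626, 613, 595, 609, 603, 574, 517, 435, 361, 337, 339, 339, 339, 341, 341, 313, 252, 211, 199, 192, 189, 195, 209, 243, 287, 319] 
 [557, 581, 607, 617, 617, 615, 600, 584, 587, 605, 599, 569, 508, 427, 364, 341, 340, 340, 336, 330, 311, 278, 238, 210, 198, 197, 196, 192, 188, 191, 209, 244, 287, 318]
270 
 [538, 555, 597, 620, 623, 623, 615, 601, 600, 615, 622, 620, 623, 623, 623, 623, 617, 590, 518, 425, 381, 378, 375, 375, 374, 368, 350, 299, 232, 214, 216, 211, 213, 243] 
 [575, 609, 606, 547, 405, 220, 127, 142, 221, 349, 478, 572, 608, 615, 613, 574, 483, 393, 378, 382, 377, 376, 374, 364, 344, 290, 219, 200, 205, 214, 216, 212, 213, 242]
274 
 [624, 624, 625, 626, 624, 624, 631, 631, 625, 623, 626, 623, 623, 622, 623, 619, 596, 525, 439, 409, 408, 406, 403, 401, 388, 341, 249, 218, 217, 214, 210, 220, 256, 301] 
 [508, 413, 282, 187, 157, 135, 107, 84, 80, 87, 83, 93, 142, 246, 344, 392, 402, 409, 410, 409, 407, 404, 398, 364, 290, 216, 200, 211, 220, 213, 208, 221, 256, 300]
```

Cover's edges moved up ~2.2 px (≈9 mm): it has popped. Reverse the lever and withdraw.

```bash
python3 -m pendant '[0.002,-0.042,-0.348,0.0812,0.0056,0, 0,0,-0.352,0.0812,0.0056,0, -0.003,0.046,-0.348,0.0812,0.0056,0, -0.003,0.06,-0.27,0.0812,0.0056,0, 0,0,0,0,0,0]'|egrep 'time|pos|rot|contact'; python3 -m pendant '[0.02,-0.3,0.02,0,0,0, 0.03,-0.4,0,0,0,0, 0.03,-0.5,0,0,0,0, 0,0,0,0,0,0]';  python3 - <<'E'
from h import *
a=np.load("pics/s3.npy").astype(int).sum(2); im=grab_frame("scene"); np.save("pics/s8.npy",im); b=im.astype(int).sum(2)
for c in(262,266,270):
    print(c,"\n",a[238:262,c].tolist(),"\n",b[238:262,c].tolist())
c=calibration("wrist"); w=save("wrist","w7.png"); hsv=cv2.cvtColor(w,cv2.COLOR_RGB2HSV)
m=((hsv[...,0]<8)|(hsv[...,0]>172))&(hsv[...,1]>150)&(hsv[...,2]>60); ys,xs=np.nonzero(m); ok=(xs>220)&(xs<300); print("red rows",ys[ok].min()/.64,ys[ok].max()/.64, xs[ok].min()/.64,xs[ok].max()/.64)
g=w.astype(int).sum(2)
E
```

```text
time_s: 19.32
tcp_pos: [0.4414, -0.3358, -0.016]
tcp_rot: [180.0, -0.2, 93.9]
contact_force: [-0.4, -0.6, 0.1]
time_s: 19.82
tcp_pos: [0.4462, -0.3964, -0.0132]
tcp_rot: [180.0, 0.1, 94.0]
contact_force: [0.5, -0.1, -0.6]
finger_gap: 0.242
grasp_force: 78.5
262 
 [619, 612, 591, 533, 444, 372, 345, 342, 339, 340, 336, 321, 283, 238, 215, 199, 192, 187, 199, 225, 256, 290, 322, 332] 
 [596, 526, 433, 372, 348, 343, 345, 345, 342, 324, 289, 249, 214, 202, 202, 200, 193, 190, 203, 229, 257, 293, 322, 335]
266 
 [621, 624, 626, 613, 595, 609, 603, 574, 517, 435, 361, 337, 339, 339, 339, 341, 341, 313, 252, 211, 199, 192, 189, 195] 
 [608, 592, 596, 611, 604, 573, 512, 432, 369, 347, 345, 344, 342, 332, 314, 281, 241, 211, 201, 201, 200, 196, 190, 194]
270 
 [615, 601, 600, 615, 622, 620, 623, 623, 623, 623, 617, 590, 518, 425, 381, 378, 375, 375, 374, 368, 350, 299, 232, 214] 
 [619, 621, 624, 623, 623, 623, 623, 621, 616, 578, 486, 396, 384, 387, 383, 380, 377, 371, 350, 293, 224, 200, 205, 217]
red rows 229.6875 495.3125 365.625 440.625
```

```bash
python3 -m pendant '[0,0,1,0,0,0, 0,0,1,0,0,0, 0.6,0.3,0,0,0,0, 0.8,0.4,0,0,0,0, 0.9,0.4,0,0,0,0]' |egrep 'pos|force'; python3 -m pendant '[0.9,0.4,0,0,0,0, 0.2,0.17,0,0,0,0, 0,0,-0.8,0,0,0, 0,0,-0.8,0,0,0, 0,0,0,0,0,0]'|egrep 'time|pos|force'
```

```text
tcp_pos: [0.562, -0.3383, 0.087]
contact_force: [-0.8, -0.0, -0.2]
grasp_force: 78.7
time_s: 21.18
tcp_pos: [0.6139, -0.3097, 0.0037]
contact_force: [0.2, 0.5, -0.2]
grasp_force: 78.8
```

```bash
python3 -m pendant '[0.04,0,-0.3,0,0,0, 0,0,-0.3,0,0,0, 0,0,0,0,0,0]' |egrep 'pos|contact'; python3 -m pendant '[0,0,-0.04,0,0,0, 0,0,0,0,0,0]'|egrep 'time|pos|contact'
```

```text
tcp_pos: [0.6174, -0.3106, -0.0246]
contact_force: [0.9, -0.6, -1.1]
time_s: 21.8
tcp_pos: [0.618, -0.311, -0.0252]
contact_force: [-0.5, -0.5, -0.3]
```

```bash
python3 -m pendant '[0,0,-0.08,0,0,0, 0,0,0,0,0,0]' |egrep 'pos|contact'; python3 -m pendant '[0,0,0,0,0,0, 0,0,0,0,0,0, 0,0,0,0,0,0, 0,0,0,0,0,0]' 0.05 | egrep 'gap|pos|contact'; python3 -m pendant '[0,0,0.5,0,0,0, 0,0,1,0,0,0, 0,0,1,0,0,0, 0,0,1,0,0,0, 0,0,0,0,0,0]' | egrep 'time|pos|contact'; python3 - <<'E'
from h import *
c=calibration("wrist"); w=grab_frame("wrist"); hsv=cv2.cvtColor(w,cv2.COLOR_RGB2HSV); np.save("pics/w8.npy",w)
m=((hsv[...,0]<8)|(hsv[...,0]>172))&(hsv[...,1]>150)&(hsv[...,2]>60); n,l,st,ce=cv2.connectedComponentsWithStats(m.astype(np.uint8)); i=1+st[1:,4].argmax()
ys,xs=np.nonzero(l==i); print(cv2.minAreaRect((ray("wrist",np.c_[xs,ys],.015,c)[:,:2]*1000).astype(np.float32)))
E
```

```text
tcp_pos: [0.6177, -0.3107, -0.0299]
contact_force: [-0.5, 0.3, -0.6]
tcp_pos: [0.6179, -0.3109, -0.0295]
contact_force: [0.1, 0.1, -0.0]
finger_gap: 0.476
time_s: 23.18
tcp_pos: [0.6193, -0.3118, 0.1503]
contact_force: [-0.2, 0.2, 0.2]
((618.1295166015625, -306.49310302734375), (22.684677124023438, 90.92572021484375), 3.372859239578247)
```

```bash
python3 -m pendant '[-0.95,0.96,0,0,0,0, -0.95,0.96,0,0,0,0, -0.95,0.96,0,0,0,0, -0.95,0.96,0,0,0,0, 0,0,0,0,0,0]' -1 30; python3 -m pendant '[0,0,0,0,0,0, 0,0,0,0,0,0]' |egrep 'pos|gap'; python3 - <<'E'
from h import *
c=calibration("wrist"); w=grab_frame("wrist"); np.save("pics/w9.npy",w); g=w.astype(int).min(2); print(state()["tcp_pos"])
for r in range(20,215,15):
    x=np.nonzero(g[r]>195)[0]
    x=x[(x>150)&(x<370)]
    if len(x): print(r,x.min(),x.max(),len(x),ray("wrist",[[x.min(),r],[x.max()+1,r]],.068,c).round(4)[:,:2].tolist())
E
```

```text
time_s: 23.85
tcp_pos: [0.4395, -0.1307, 0.1447]
tcp_rot: [-180.0, -0.0, 94.1]
contact_force: [1.0, -0.6, 1.1]
finger_gap: 1.001
grasp_force: 0.0
tcp_pos: [0.4425, -0.1338, 0.1448]
finger_gap: 1.004
[ 0.44246878 -0.133774    0.14479858]
95 275 275 1 [[0.4524, -0.0506], [0.4532, -0.0505]]
110 275 275 1 [[0.4534, -0.0632], [0.4543, -0.0631]]
185 274 274 1 [[0.4584, -0.1316], [0.4593, -0.1316]]
```

```bash
python3 - <<'E'
from h import *
c=calibration("wrist"); w=np.load("pics/w9.npy").astype(int); g=w.sum(2)
for r in(60,100,140,170): print(r,g[r,190:310:2].tolist())
print("col245",g[0:150:4,245].tolist())
E
```

```text
60 [502, 503, 503, 504, 502, 504, 501, 507, 297, 591, 594, 594, 592, 594, 593, 591, 593, 591, 592, 595, 596, 595, 598, 598, 597, 596, 597, 597, 598, 596, 598, 597, 597, 596, 601, 600, 600, 599, 599, 600, 599, 599, 596, 457, 313, 316, 482, 502, 503, 502, 498, 502, 500, 502, 499, 486, 475, 490, 500, 499]
100 [333, 333, 333, 331, 337, 336, 332, 335, 334, 395, 597, 597, 596, 596, 595, 595, 594, 599, 595, 595, 597, 599, 537, 519, 518, 519, 524, 523, 521, 524, 524, 523, 522, 524, 526, 603, 604, 603, 600, 600, 600, 600, 601, 405, 312, 319, 502, 500, 502, 503, 507, 506, 505, 502, 496, 480, 464, 484, 501, 498]
140 [332, 334, 334, 331, 338, 341, 336, 341, 332, 335, 509, 596, 594, 597, 597, 598, 584, 522, 532, 532, 539, 538, 532, 528, 526, 543, 538, 524, 536, 560, 558, 539, 533, 539, 541, 536, 584, 602, 601, 600, 599, 601, 608, 343, 313, 434, 528, 528, 524, 524, 524, 526, 529, 527, 526, 528, 531, 529, 528, 532]
170 [333, 337, 334, 333, 336, 331, 331, 334, 335, 335, 310, 576, 592, 592, 592, 592, 592, 526, 512, 508, 516, 523, 520, 510, 512, 530, 537, 522, 519, 527, 536, 521, 515, 523, 523, 524, 584, 598, 600, 600, 599, 600, 608, 318, 316, 482, 506, 506, 507, 508, 511, 510, 508, 507, 503, 501, 500, 503, 501, 506]
col245 [480, 487, 491, 488, 490, 488, 490, 486, 492, 500, 501, 497, 501, 507, 598, 598, 598, 598, 598, 599, 596, 596, 596, 600, 599, 520, 501, 598, 601, 600, 598, 599, 603, 531, 541, 528, 521, 551]
```

```bash
python3 - <<'E'
from h import *
c=calibration("wrist")
for r,a,b,z in((56,207,276,.063),(100,209,276,.065),(140,210,276,.066),(170,211.5,275.8,.067)):
    P=ray("wrist",[[a,r],[b,r]],z,c); print(P.round(4)[:,:2].tolist(),P.mean(0).round(4)[:2])
E
```

```text
[[0.3913, -0.0225], [0.4507, -0.0184]] [ 0.421  -0.0204]
[[0.3942, -0.0587], [0.4537, -0.0545]] [ 0.424  -0.0566]
[[0.3962, -0.0937], [0.4567, -0.0895]] [ 0.4264 -0.0916]
[[0.3984, -0.1215], [0.4588, -0.1172]] [ 0.4286 -0.1194]
```

```bash
python3 -m pendant '[-0.28,0.28,-0.5,0,0,0, 0,0,-1,0,0,0, 0,0,-0.6,0,0,0, 0,0,0,0,0,0, 0,0,0,0,0,0]' | egrep 'pos|contact'; python3 -m pendant '[0,0,-0.4,0,0,0, 0,0,-0.3,0,0,0, 0,0,0,0,0,0]' | egrep 'pos|rot|contact'
```

```text
tcp_pos: [0.4288, -0.1197, 0.0415]
contact_force: [-0.2, -0.2, -0.6]
tcp_pos: [0.4278, -0.1191, 0.0052]
tcp_rot: [-179.9, -0.0, 94.0]
contact_force: [-0.3, -0.4, 1.1]
```

```bash
python3 -m pendant '[0,0,-0.16,0,0,0, 0,0,0,0,0,0]' | egrep 'pos|contact'; python3 -m pendant '[0,0,0,0,0,0, 0,0,0,0,0,0, 0,0,0,0,0,0, 0,0,0,0,0,0]' 1 30 | egrep 'pos|contact|gap|grasp'
```

```text
tcp_pos: [0.428, -0.1192, -0.0027]
contact_force: [0.5, 0.0, 0.0]
tcp_pos: [0.4282, -0.1193, -0.0023]
contact_force: [-0.5, 0.2, 5.7]
finger_gap: 0.71
grasp_force: 36.2
```

```bash
python3 -m pendant '[0,0,0.2,0,0,0, 0,0,0.4,0,0,0, 0,0,0.7,0,0,0, 0,0,0.7,0,0,0, 0,0,0,0,0,0]' | egrep 'pos|contact|gap|grasp'; python3 -m pendant '[0,-0.7,0,0,0,0, 0,-1,0,0,0,0, -0.1,-1,0,0,0,0, -0.1,-1,0,0,0,0, -0.1,-0.9,0,0,0,0]' |egrep 'pos|gap|grasp'; python3 -m pendant '[-0.06,-0.6,0,0,0,0, 0,0,0,0,0,0]' |egrep 'pos|gap|grasp'; python3 - <<'E'
from h import *
c=calibration("wrist"); w=grab_frame("wrist"); np.save("pics/w10.npy",w)
im=grab_frame("scene"); 
a=cv2.resize(w[...,::-1],(400,300)); u=proj("scene",[[.43,-.2,.05]])[0].astype(int); print(u)
b=cv2.resize(im[u[1]-70:u[1]+80,u[0]-110:u[0]+90,::-1],(400,300),interpolation=cv2.INTER_CUBIC)
cv2.imwrite("pics/x1.png",np.hstack([a,b]))
E
```

```text
tcp_pos: [0.4292, -0.1197, 0.1002]
contact_force: [0.0, 0.2, -2.1]
finger_gap: 0.704
grasp_force: 35.6
tcp_pos: [0.4123, -0.3506, 0.0967]
finger_gap: 0.708
grasp_force: 35.5
tcp_pos: [0.4092, -0.3805, 0.0962]
finger_gap: 0.708
grasp_force: 35.5
[274 246]
```

View pics/x1.png

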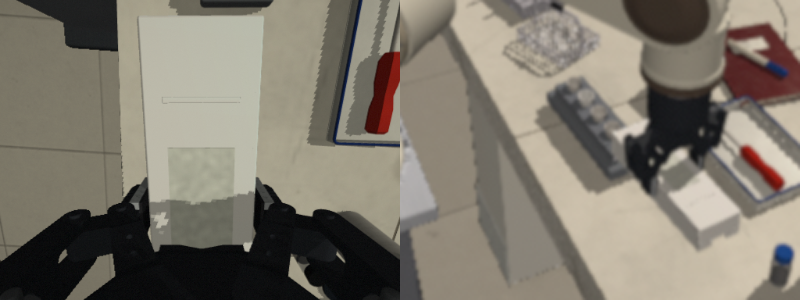

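The picture shows the cover held squarely across its width, the case open with crucibles in it, the screwdriver in the tray. Lower the cover at (0.41,-0.38).

```bash
python3 -m pendant '[0,0,-0.8,0,0,0, 0,0,-0.8,0,0,0, 0,0,-0.6,0,0,0, 0,0,0,0,0,0]' | egrep 'pos|contact'; python3 -m pendant '[0,0,-0.1,0,0,0, 0,0,0,0,0,0]' | egrep 'pos|contact';python3 -m pendant '[0,0,-0.06,0,0,0, 0,0,0,0,0,0]' | egrep 'pos|contact'; python3 -m pendant '[0,0,-0.06,0,0,0, 0,0,0,0,0,0]' | egrep 'pos|contact'
```

```text
tcp_pos: [0.4093, -0.3771, -0.0143]
contact_force: [0.4, -0.1, -0.2]
tcp_pos: [0.4105, -0.3793, -0.0166]
contact_force: [0.6, -0.1, 0.4]
tcp_pos: [0.4101, -0.3792, -0.0204]
contact_force: [0.4, 0.7, -0.2]
tcp_pos: [0.4099, -0.3791, -0.0239]
contact_force: [0.6, -1.0, -0.7]
```

```bash
python3 -m pendant '[0,0,-0.06,0,0,0, 0,0,0,0,0,0]' | egrep 'pos|contact'; python3 -m pendant '[0,0,-0.04,0,0,0, 0,0,0,0,0,0]' | egrep 'pos|contact'; python3 -m pendant '[0,0,0,0,0,0, 0,0,0,0,0,0, 0,0,0,0,0,0, 0,0,0,0,0,0]' -1 | egrep 'pos|contact|gap'; python3 -m pendant '[0,0,0.3,0,0,0, 0,0,0.8,0,0,0, 0,0,1,0,0,0, 0,0,1,0,0,0]' | egrep 'pos|contact|gap'
```

```text
tcp_pos: [0.4099, -0.379, -0.0269]
contact_force: [-0.3, -0.3, -0.4]
tcp_pos: [0.4101, -0.3792, -0.0285]
contact_force: [0.2, 0.2, 1.4]
tcp_pos: [0.41, -0.3791, -0.0286]
contact_force: [0.4, 0.7, 0.6]
finger_gap: 1.001
tcp_pos: [0.4099, -0.379, 0.1291]
contact_force: [1.0, -0.4, 0.5]
finger_gap: 0.999
```

```bash
python3 -m pendant '[0.1,1,0,0,0,0, 0.1,1,0,0,0,0, 0.1,1,0,0,0,0, 0.1,1,0,0,0,0, 0,0.2,0,0,0,0]' -0.1| egrep 'pos'; python3 -m pendant '[0,0,0,0,0,0, 0,0,0,0,0,0]'|egrep 'pos|gap'; python3 - <<'E'
from h import *
import pickle
c=calibration("wrist"); w=grab_frame("wrist"); pickle.dump((c,w,state()["tcp_pos"]),open("pics/case.pk","wb")); print(state()["tcp_pos"])
E
python3 -m pendant '[0,1,0.5,0,0,0, 0,1,0.5,0,0,0, 0,1,0.5,0,0,0, 0,1,0,0,0,0, 0,0,0,0,0,0]' |egrep 'pos'; python3 - <<'E'
from h import *
import pickle
c=calibration("wrist"); w=grab_frame("wrist"); pickle.dump((c,w,state()["tcp_pos"]),open("pics/bask.pk","wb")); print(state()["tcp_pos"],state()["tcp_rot"])
c1,w1,_=pickle.load(open("pics/case.pk","rb"))
a=w1[20:250,130:380]; cv2.imwrite("pics/x2.png",np.hstack([cv2.resize(a,(400,368),interpolation=cv2.INTER_CUBIC),cv2.resize(w[:,:],(400,368))])[...,::-1])
E
```

```text
tcp_pos: [0.4302, -0.1669, 0.1277]
tcp_pos: [0.43, -0.1702, 0.1267]
finger_gap: 0.553
[ 0.42998641 -0.170202    0.12652502]
tcp_pos: [0.4302, 0.0326, 0.2017]
[0.43018262 0.03121591 0.20141186] [-1.79985943e+02  8.81371231e-03  9.41406980e+01]
```

```bash
python3 - <<'E'
from h import *
import pickle
c1,w1,_=pickle.load(open("pics/case.pk","rb")); c,w,p=pickle.load(open("pics/bask.pk","rb"))
o=np.zeros((600,800,3),np.uint8)
o[:276,:300]=cv2.resize(w1[20:250,130:380],(300,276),interpolation=cv2.INTER_CUBIC)
o[:375,300:]=cv2.resize(w,(500,375),interpolation=cv2.INTER_AREA)
s=grab_frame("scene"); k=s[130:222,190:320]; o[376:,300:616]=cv2.resize(k,(316,224),interpolation=cv2.INTER_CUBIC)
t=grab_frame("top"); k=t[170:240,150:245]; o[300:600,:300]=cv2.resize(k,(300,221),interpolation=cv2.INTER_CUBIC)[:0] if 0 else np.vstack([cv2.resize(k,(300,221),interpolation=cv2.INTER_CUBIC),np.zeros((79,300,3),np.uint8)])
cv2.imwrite("pics/x3.png",o[...,::-1])
E
```

```text
(no output)
```

View pics/x3.png

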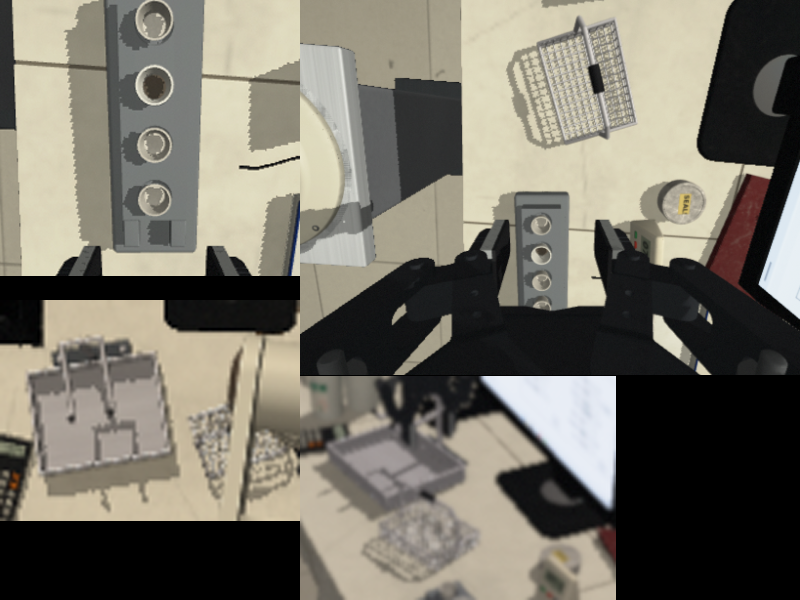

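Last picture: four crucibles in the case (rims at crop (154,20),(154,86),(155,145),(155,198)); basket with its black sleeve at (596,79) right panel, bail leaning (580,18)–(604,135); stand pan with two prongs from a post at the +x side.

```bash
cat >> h.py <<'E'
def sleeve(c,w,near=None):
    # dark compact blob (bail's grip sleeve) at z .082, aspect ~28x12 mm
    g=w.max(2); g=(g<60).astype(np.uint8); n,l,st,ce=cv2.connectedComponentsWithStats(g); out=[]
    for i in range(1,n):
        if 40<st[i,4]<2500:
            ys,xs=np.nonzero(l==i); P=(ray("w",np.c_[xs,ys],.082,c)[:,:2]*1000).astype(np.float32); r=cv2.minAreaRect(P)
            L,W=max(r[1]),min(r[1])
            if 18<L<40 and 6<W<20: out.append((np.round(r[0],1),np.round(r[1],1),round(r[2],1),ce[i].round(0)))
    return out
E
python3 - <<'E'
from h import *
import pickle
c1,w1,p1=pickle.load(open("pics/case.pk","rb")); c,w,p=pickle.load(open("pics/bask.pk","rb"))
x=[[154,20],[154,86],[155,145],[155,198]]
P=ray("w",[[130+a/1.2,20+b/1.2] for a,b in x],.056,c1); print(P.round(4)[:,:2].tolist())
g=cv2.GaussianBlur(cv2.cvtColor(w1,cv2.COLOR_RGB2GRAY),(3,3),0)
h=cv2.HoughCircles(g[:215,200:320],cv2.HOUGH_GRADIENT,1,25,param1=120,param2=15,minRadius=11,maxRadius=22)
if h is not None:
    for a,b,r in h[0]: print(a+200,b,r,ray("w",[[a+200,b]],.056,c1).round(4)[0,:2])
u=np.array([-.068,.998])
print("model",[(np.array([.429,-.12])+u*d/1000).round(4).tolist() for d in(-50,-8,34,76)])
print(sleeve(c,w))
s=512/500.
def r(uv,z): print(z,ray("w",[[(a-300)*s,b*s] for a,b in uv],z,c).round(4)[:,:2].tolist())
r([(580,20),(604,134)],.079); r([(537,46),(620,22),(636,124),(556,146)],.026)
E
```

```text
[[0.4223, -0.0435], [0.4253, -0.0857], [0.4289, -0.127], [0.4318, -0.1675]]
258.5 186.5 14.1 [ 0.4313 -0.169 ]
258.5 89.5 16.0 [ 0.4253 -0.084 ]
258.5 140.5 12.4 [ 0.4283 -0.1268]
257.5 34.5 16.9 [ 0.4216 -0.042 ]
model [[0.4324, -0.1699], [0.4295, -0.128], [0.4267, -0.0861], [0.4238, -0.0442]]
[(array([469. , 134.5]), array([11.2, 27.4]), 20.5, array([303.,  80.]))]
0.079 [[0.4475, 0.1879], [0.4849, 0.079]]
0.026 [[0.4031, 0.1723], [0.498, 0.2047], [0.5343, 0.0911], [0.4347, 0.0558]]
```

```bash
python3 -m pendant '[-0.16,-0.74,-0.4,0,0,0, 0,-0.74,-0.5,0,0,0, 0,0,-1,0,0,0, 0,0,-1,0,0,0, 0,0,-0.6,0,0,0]' -0.1 25| egrep 'pos'; python3 -m pendant '[0,0,0,0,0,0, 0,0,0,0,0,0]'| egrep 'time|pos|contact'
```

```text
tcp_pos: [0.4208, -0.0446, 0.024]
time_s: 32.83
tcp_pos: [0.4227, -0.0441, 0.0276]
contact_force: [-0.0, 0.2, -0.0]
```

```bash
python3 -m pendant '[0,0.02,-0.2,0,0,0, 0,0,-0.2,0,0,0, 0,0,0,0,0,0]'| egrep 'pos|contact'; python3 -m pendant '[0,0,0,0,0,0, 0,0,0,0,0,0, 0,0,0,0,0,0]' 1 25 | egrep 'pos|contact|gap|grasp'
```

```text
tcp_pos: [0.4216, -0.042, 0.0057]
contact_force: [0.6, 0.5, 0.8]
tcp_pos: [0.4222, -0.0422, 0.0067]
contact_force: [0.7, -0.3, 3.2]
finger_gap: 0.263
grasp_force: 24.5
```

```bash
python3 -m pendant '[0,0,0.3,0,0,0, 0,0,0.9,0,0,0, 0,0,0.8,0,0,-0.1245, 0.1,0.5,0,0,0,-0.1245, 0.2,0.5,0,0,0,-0.1245]'| egrep 'pos|gap|grasp'; python3 -m pendant '[0.2,0.8,0,0,0,-0.1245, 0.2,0.8,0,0,0,-0.1245, 0.2,0.8,0,0,0,-0.1245, 0.34,0.75,0,0,0,-0.1245, 0,0,0,0,0,0]'| egrep 'pos|rot|gap|grasp'; python3 - <<'E'
from h import *
c=calibration("wrist");w=grab_frame("wrist"); print(state()["tcp_pos"],sleeve(c,w))
E
```

```text
tcp_pos: [0.4374, 0.0083, 0.108]
finger_gap: 0.267
grasp_force: 24.6
tcp_pos: [0.4834, 0.1618, 0.1072]
tcp_rot: [-180.0, -0.0, 20.5]
finger_gap: 0.267
grasp_force: 24.6
[0.48291268 0.16051236 0.1070076 ] [(array([664. ,  60.9]), array([26.6,  6.7]), 78.8, array([500.,   9.])), (array([585.1,  52.3]), array([29.6, 11.5]), 44.0, array([447., 125.]))]
```

```bash
python3 -m pendant '[0.02,0.08,-0.6,0,0,0, 0,0,-0.9,0,0,0, 0,0,-0.6,0,0,0, 0,0,0,0,0,0]'| egrep 'pos|contact|grasp'; python3 -m pendant '[0,0,-0.25,0,0,0, 0,0,-0.2,0,0,0, 0,0,0,0,0,0]'| egrep 'pos|contact|grasp'
```

```text
tcp_pos: [0.4826, 0.1627, 0.0004]
contact_force: [0.2, -0.1, 0.3]
grasp_force: 24.6
tcp_pos: [0.4836, 0.1637, -0.0214]
contact_force: [0.2, 0.3, -1.0]
grasp_force: 24.6
```

Release gently, rise, and check the sleeve again.

```bash
python3 -m pendant '[0,0,-0.04,0,0,0, 0,0,0,0,0,0]'| egrep 'pos|contact'; python3 -m pendant '[0,0,0,0,0,0, 0,0,0,0,0,0, 0,0,0,0,0,0]' 0.2| egrep 'gap|contact'; python3 -m pendant '[0,0,0.6,0,0,0, 0,0,1,0,0,0, 0,0,1,0,0,0, -0.2,-0.8,0.3,0,0,0.1245, -0.2,-0.9,0,0,0,0.1245]' | egrep 'time|pos|contact';  python3 -m pendant '[-0.2,-0.9,0,0,0,0.1245, -0.2,-0.8,0,0,0,0.1245, -0.2,-0.5,0,0,0,0.1245, 0,-0.5,0,0,0,0.1245, 0,-0.5,0,0,0,0.1245]' -0.1 | egrep 'pos|rot'; python3 - <<'E'
from h import *
c=calibration("wrist");w=grab_frame("wrist"); np.save("pics/wa.npy",w); print(state()["tcp_pos"],sleeve(c,w))
E
```

```text
tcp_pos: [0.484, 0.1638, -0.0229]
contact_force: [-0.3, 0.1, 0.0]
contact_force: [0.3, 0.7, -1.1]
finger_gap: 0.401
time_s: 37.0
tcp_pos: [0.465, 0.0809, 0.1234]
contact_force: [-0.0, -0.8, -0.2]
tcp_pos: [0.4361, -0.0737, 0.1221]
tcp_rot: [180.0, 0.0, 93.7]
[ 0.43621501 -0.07581171  0.12202838] []
```

```bash
python3 -m pendant '[-0.2,-0.19,-0.5,0,0,0, 0,0,-0.8,0,0,0, 0,0,-0.6,0,0,0, 0,0,0,0,0,0]'| egrep 'pos|contact|rot'; python3 -m pendant '[0,0,-0.2,0,0,0, 0,0,-0.2,0,0,0, 0,0,0,0,0,0]'| egrep 'pos|contact'
```

```text
tcp_pos: [0.4251, -0.0818, 0.0256]
tcp_rot: [-179.8, -0.1, 93.3]
contact_force: [0.8, -0.2, 0.9]
tcp_pos: [0.4261, -0.0822, 0.0066]
contact_force: [-0.6, -0.6, -0.0]
```

```bash
python3 -m pendant '[0,-0.05,0,0,0,0, 0,0,0,0,0,0, 0,0,0,0,0,0]'| egrep 'pos|contact';python3 -m pendant '[0,0,0,0,0,0, 0,0,0,0,0,0, 0,0,0,0,0,0]' 1 25| egrep 'pos|contact|gap|grasp';python3 -m pendant '[0,0,0.3,0,0,0, 0,0,0.9,0,0,0, 0,0.2,0.8,0,0,-0.1245, 0.15,0.7,0,0,0,-0.1245, 0.25,0.7,0,0,0,-0.1245]'| egrep 'pos|gap|grasp'; python3 -m pendant '[0.25,0.8,0,0,0,-0.1245, 0.25,0.8,0,0,0,-0.1245, 0.25,0.5,0,0,0,-0.1245, 0.34,0.36,0,0,0,-0.1245, 0,0,0,0,0,0]'| egrep 'pos|rot|gap|grasp'; python3 - <<'E'
from h import *
c=calibration("wrist");w=grab_frame("wrist"); np.save("pics/wb.npy",w); print(state()["tcp_pos"],sleeve(c,w))
E
```

```text
tcp_pos: [0.4264, -0.0849, 0.0071]
contact_force: [-0.3, 0.1, -0.1]
tcp_pos: [0.4264, -0.0849, 0.0071]
contact_force: [-1.7, 0.1, 4.1]
finger_gap: 0.277
grasp_force: 24.4
tcp_pos: [0.4461, -0.0061, 0.1086]
finger_gap: 0.276
grasp_force: 24.6
tcp_pos: [0.4997, 0.1131, 0.1076]
tcp_rot: [-180.0, -0.0, 20.1]
finger_gap: 0.278
grasp_force: 24.6
[0.49919438 0.1123883  0.10749364] [(array([589. ,  40.5]), array([26.9,  7.8]), 45.5, array([393., 122.])), (array([482.5, 162.6]), array([11.4, 28.6]), 20.1, array([190., 202.])), (array([473.8, 103.9]), array([15.6, 22.5]), 16.8, array([257., 235.]))]
```

```bash
python3 -m pendant '[-1,-0.2,0.6,0,0,0, -1,0,0.6,0,0,0, -0.3,0,0.6,0,0,0, 0,0,0,0,0,0]'| egrep 'pos|grasp'; python3 - <<'E'
from h import *
import pickle
c=calibration("wrist");w=grab_frame("wrist"); pickle.dump((c,w,state()["tcp_pos"]),open("pics/bk2.pk","wb")); print(state()["tcp_pos"])
for s in sleeve(c,w): print(s)
t0=np.load("pics/top1.png.npy"); t=grab_frame("top")
for nm,z in(("a",(.469,.1345,.082)),("b",(.4825,.1626,.082))):
    u=proj("top",[z])[0]; a=u.round().astype(int); print(nm,u,t0[a[1]-2:a[1]+3,a[0]-3:a[0]+4].max(2).tolist(),t[a[1]-2:a[1]+3,a[0]-3:a[0]+4].max(2).tolist())
E
```

```text
tcp_pos: [0.3839, 0.1017, 0.1997]
grasp_force: 24.7
[0.38407303 0.10166416 0.19807646]
(array([567.4,  26.4]), array([36. , 11.4]), 56.3, array([395.,  27.]))
(array([483. , 162.8]), array([11. , 27.8]), 20.3, array([234.,  65.]))
a [224.32517926 209.37790578] [[133, 148, 187, 155, 154, 136, 174], [119, 124, 122, 120, 89, 80, 148], [159, 89, 52, 60, 44, 35, 97], [127, 45, 26, 22, 24, 51, 75], [122, 17, 23, 76, 165, 139, 165]] [[211, 211, 210, 208, 209, 208, 208], [204, 204, 204, 204, 203, 202, 203], [200, 199, 199, 199, 199, 199, 199], [195, 195, 195, 194, 195, 195, 194], [191, 191, 190, 190, 190, 190, 190]]
b [218.31624953 206.38977434] [[199, 208, 200, 185, 167, 141, 146], [176, 150, 149, 157, 108, 122, 116], [164, 93, 130, 168, 164, 177, 141], [182, 108, 175, 154, 149, 168, 133], [177, 124, 149, 118, 122, 118, 119]] [[221, 221, 221, 221, 221, 221, 222], [221, 221, 221, 220, 220, 220, 220], [218, 218, 218, 218, 218, 218, 217], [213, 212, 212, 212, 211, 211, 211], [206, 206, 205, 205, 205, 205, 204]]
```

```bash
python3 - <<'E'
from h import *
import pickle
c,w,p=pickle.load(open("pics/bk2.pk","rb"))
for n,P in dict(A=(.4977,.1947),B=(.5147,.1478),C=(.4507,.1777),D=(.4677,.1307)).items():
    u=proj("w",[[*P,.02]],c)[0]; a=u.round().astype(int); k=w[a[1]-9:a[1]+10,a[0]-9:a[0]+10].mean(2).astype(int); print(n,u,k.mean(),k.std(), (k[9]).tolist())
g=cv2.cvtColor(w,cv2.COLOR_RGB2GRAY); h=cv2.HoughCircles(cv2.GaussianBlur(g,(5,5),0)[0:200,100:350],cv2.HOUGH_GRADIENT,1,20,param1=80,param2=14,minRadius=8,maxRadius=14)
for a,b,r in h[0][:6]: print(a+100,b,r,ray("w",[[a+100,b]],.02,c)[0].round(4))
E
```

```text
A [216.71194267  51.42975242] 111.06094182825485 38.76395858964293 [165, 174, 107, 73, 72, 69, 69, 101, 160, 135, 125, 125, 122, 121, 122, 121, 121, 120, 118]
B [258.99366406  51.69788675] 130.9529085872576 23.353610731520725 [111, 122, 126, 107, 119, 123, 123, 103, 106, 107, 112, 120, 112, 110, 118, 105, 110, 116, 116]
C [217.99194069  96.02716925] 158.81440443213296 25.072778558534335 [179, 171, 168, 179, 168, 175, 153, 175, 180, 179, 179, 178, 166, 134, 159, 176, 177, 141, 170]
D [258.76748153  96.29840357] 158.62880886426592 23.866680745921354 [149, 168, 177, 177, 177, 179, 180, 179, 175, 140, 169, 175, 176, 175, 159, 138, 149, 172, 178]
268.5 52.5 12.2 [0.5178 0.137  0.02  ]
219.5 50.5 8.8 [0.4998 0.1919 0.02  ]
229.5 122.5 8.8 [0.4257 0.1543 0.02  ]
```

The basket was knocked to (0.4827,0.1627), yaw 20°, with the first crucible still inside. Place the second at the shifted target.

```bash
python3 -m pendant '[0.9,0.3,0,0,0,0, 0.9,0.3,0,0,0,0, 0.8,0.32,-0.8,0,0,0, 0,0,-1,0,0,0, 0,0,0,0,0,0]'| egrep 'pos|rot|grasp';  python3 -m pendant '[0,0,0,0,0,0]'| egrep 'pos|contact|grasp'
```

```text
tcp_pos: [0.512, 0.1475, 0.1027]
tcp_rot: [-179.9, 0.5, 20.2]
grasp_force: 24.7
tcp_pos: [0.5146, 0.1479, 0.1084]
contact_force: [0.4, 1.1, 0.3]
grasp_force: 24.7
```

```bash
python3 -m pendant '[0,0,-0.6,0,0,0, 0,0,-0.9,0,0,0, 0,0,-0.6,0,0,0, 0,0,0,0,0,0]'| egrep 'pos|contact|grasp'; python3 -m pendant '[0,0,-0.25,0,0,0, 0,0,-0.24,0,0,0, 0,0,0,0,0,0]'| egrep 'pos|contact|grasp';  python3 -m pendant '[0,0,0,0,0,0, 0,0,0,0,0,0, 0,0,0,0,0,0]' 0.2| egrep 'gap|contact'; python3 -m pendant '[0,0,0.6,0,0,0, 0,0,1,0,0,0, 0,0,1,0,0,0, -0.2,-0.7,0.3,0,0,0.1245, -0.3,-0.9,0,0,0,0.1245]' | egrep 'time|pos|contact';  python3 -m pendant '[-0.3,-0.9,0,0,0,0.1245, -0.3,-0.9,0,0,0,0.1245, -0.3,-0.8,0,0,0,0.1245, -0.2,-0.6,0,0,0,0.1245, 0,-0.6,0,0,0,0.1245]' -0.1 | egrep 'pos|rot'
```

```text
tcp_pos: [0.5141, 0.1479, 0.0025]
contact_force: [0.4, -0.4, 0.4]
grasp_force: 24.7
tcp_pos: [0.5139, 0.148, -0.023]
contact_force: [0.2, -0.0, -0.4]
grasp_force: 24.7
contact_force: [0.2, -0.3, 0.3]
finger_gap: 0.4
time_s: 43.82
tcp_pos: [0.4904, 0.0696, 0.1241]
contact_force: [0.1, -0.8, -0.3]
tcp_pos: [0.438, -0.1119, 0.1229]
tcp_rot: [180.0, 0.0, 92.6]
```

```bash
python3 -m pendant '[-0.18,-0.27,-0.5,0,0,0.015, 0,0,-0.8,0,0,0, 0,0,-0.6,0,0,0, 0,0,0,0,0,0]'| egrep 'pos|contact|rot'; python3 -m pendant '[0,0,-0.2,0,0,0, 0,0,-0.19,0,0,0, 0,0,0,0,0,0]'| egrep 'pos|contact'
```

```text
tcp_pos: [0.4284, -0.1239, 0.0262]
tcp_rot: [-179.8, -0.1, 93.5]
contact_force: [0.2, 0.3, -0.0]
tcp_pos: [0.4294, -0.1243, 0.0078]
contact_force: [0.5, -0.2, 0.1]
```

```bash
python3 -m pendant '[0,-0.055,0,0,0,0, 0,0,0,0,0,0, 0,0,0,0,0,0]'| egrep 'pos|contact';python3 -m pendant '[0,0,0,0,0,0, 0,0,0,0,0,0, 0,0,0,0,0,0]' 1 25| egrep 'pos|contact|gap|grasp';python3 -m pendant '[0,0,0.3,0,0,0, 0,0,0.9,0,0,0, 0,0.5,0.8,0,0,-0.1245, 0,0.8,0,0,0,-0.1245, 0,0.8,0,0,0,-0.1245]'| egrep 'pos|gap|grasp'; python3 -m pendant '[0,0.9,0,0,0,-0.1245, 0,0.9,0,0,0,-0.1245, 0.2,0.9,0,0,0,-0.1245, 0.22,0.8,0,0,0,-0.1245, 0,0.49,0,0,0,0]'| egrep 'pos|rot|gap|grasp';  python3 -m pendant '[0,0,0,0,0,0, 0,0,0,0,0,0]'| egrep 'pos|contact|grasp';python3 - <<'E'
from h import *
c=calibration("wrist");w=grab_frame("wrist"); print(state()["tcp_pos"],sleeve(c,w))
E
```

```text
tcp_pos: [0.4297, -0.1272, 0.0083]
contact_force: [-0.6, 0.4, -0.1]
tcp_pos: [0.4297, -0.1272, 0.0082]
contact_force: [-0.4, 0.2, 4.5]
finger_gap: 0.253
grasp_force: 24.4
tcp_pos: [0.4299, -0.0247, 0.1095]
finger_gap: 0.261
grasp_force: 24.6
tcp_pos: [0.4504, 0.1612, 0.1089]
tcp_rot: [-180.0, -0.0, 22.8]
finger_gap: 0.262
grasp_force: 24.6
tcp_pos: [0.4501, 0.1592, 0.1086]
contact_force: [-0.9, -0.1, -0.2]
grasp_force: 24.6
[0.45012314 0.15899625 0.10847025] [(array([484.1, 325.9]), array([11.6, 27.7]), 38.6, array([47., 72.])), (array([575. ,  49.4]), array([33.6, 12.6]), 54.6, array([465., 102.])), (array([483.6, 161.9]), array([11.5, 28.1]), 20.6, array([271., 162.]))]
```

```bash
python3 -m pendant '[0,0.36,0,0,0,-0.02, 0,0,-0.6,0,0,0, 0,0,-0.9,0,0,0, 0,0,-0.6,0,0,0, 0,0,0,0,0,0]'| egrep 'pos|contact|grasp'; python3 -m pendant '[0,0,-0.25,0,0,0, 0,0,-0.24,0,0,0, 0,0,0,0,0,0]'| egrep 'pos|contact|grasp';  python3 -m pendant '[0,0,0,0,0,0, 0,0,0,0,0,0, 0,0,0,0,0,0]' 0.2| egrep 'gap|contact'; python3 -m pendant '[0,0,0.6,0,0,0, 0,0,1,0,0,0, 0,0,1,0,0,0, 0,-0.9,0.3,0,0,0.1245, 0,-0.9,0,0,0,0.1245]' | egrep 'time|pos|contact';  python3 -m pendant '[0,-0.9,0,0,0,0.1245, 0,-0.9,0,0,0,0.1245, 0,-0.9,0,0,0,0.1245, 0,-0.9,0,0,0,0.1245, -0.2,-0.9,0,0,0,0.1245]' -0.1 | egrep 'pos|rot';  python3 -m pendant '[-0.1,-0.7,0,0,0,0, 0,0,0,0,0,0]'| egrep 'pos|rot'
```

```text
tcp_pos: [0.449, 0.1766, 0.0018]
contact_force: [-0.7, -0.1, 0.1]
grasp_force: 24.6
tcp_pos: [0.4498, 0.1774, -0.0219]
contact_force: [0.8, -0.1, -0.2]
grasp_force: 24.6
contact_force: [-0.2, -0.2, 0.1]
finger_gap: 0.396
time_s: 49.62
tcp_pos: [0.4509, 0.093, 0.1243]
contact_force: [0.3, 0.2, -0.6]
tcp_pos: [0.442, -0.1149, 0.1229]
tcp_rot: [180.0, 0.0, 90.7]
tcp_pos: [0.4367, -0.1502, 0.1227]
tcp_rot: [-180.0, 0.0, 90.3]
```

```bash
python3 -m pendant '[-0.1,-0.37,-0.5,0,0,0.04, 0,0,-0.8,0,0,0, 0,0,-0.6,0,0,0, 0,0,0,0,0,0]'| egrep 'pos|contact|rot'; python3 -m pendant '[0,0,-0.2,0,0,0, 0,-0.02,-0.19,0,0,0, 0,0,0,0,0,0, 0,0,0,0,0,0]'| egrep 'pos|contact'
```

```text
tcp_pos: [0.4311, -0.1657, 0.0263]
tcp_rot: [-179.8, -0.1, 93.9]
contact_force: [0.4, 0.0, 0.3]
tcp_pos: [0.4323, -0.1681, 0.0085]
contact_force: [0.5, 0.6, -0.1]
```

```bash
python3 -m pendant '[0,0,0,0,0,0, 0,0,0,0,0,0, 0,0,0,0,0,0]' 1 25| egrep 'pos|contact|gap|grasp';python3 -m pendant '[0,0,0.3,0,0,0, 0,0,0.9,0,0,0, 0,0.5,0.8,0,0,-0.1245, 0,0.8,0,0,0,-0.1245, 0,0.8,0,0,0,-0.1245]'| egrep 'pos|gap|grasp'; python3 -m pendant '[0.1,0.8,0,0,0,-0.1245, 0.2,0.8,0,0,0,-0.1245, 0.2,0.8,0,0,0,-0.1245, 0.22,0.8,0,0,0,-0.1245, 0,0.7,0,0,0,0]'| egrep 'pos|rot|gap|grasp';  python3 -m pendant '[0,0,0,0,0,0, 0,0,0,0,0,0]'| egrep 'pos|contact|grasp';python3 - <<'E'
from h import *
c=calibration("wrist");w=grab_frame("wrist"); print(state()["tcp_pos"],sleeve(c,w))
E
```

```text
tcp_pos: [0.4323, -0.1681, 0.0086]
contact_force: [-1.5, -0.2, 6.3]
finger_gap: 0.262
grasp_force: 24.3
tcp_pos: [0.4323, -0.0642, 0.1096]
finger_gap: 0.261
grasp_force: 24.6
tcp_pos: [0.467, 0.1227, 0.1091]
tcp_rot: [180.0, -0.0, 21.6]
finger_gap: 0.265
grasp_force: 24.6
tcp_pos: [0.4667, 0.1211, 0.1088]
contact_force: [-0.1, -0.5, -0.0]
grasp_force: 24.6
[0.46670847 0.12076764 0.10869957] [(array([579.7,  40.3]), array([31.7, 10.9]), 51.9, array([419.,  98.])), (array([483.2, 162.9]), array([11.4, 28.9]), 21.8, array([214., 163.]))]
```

```bash
python3 -m pendant '[0.02,0.18,0,0,0,0, 0,0,-0.6,0,0,0, 0,0,-0.9,0,0,0, 0,0,-0.6,0,0,0, 0,0,0,0,0,0]'| egrep 'pos|contact|grasp'; python3 -m pendant '[0,0,-0.25,0,0,0, 0,0,-0.24,0,0,0, 0,0,0,0,0,0]'| egrep 'pos|contact|grasp';  python3 -m pendant '[0,0,0,0,0,0, 0,0,0,0,0,0, 0,0,0,0,0,0]' 0.2| egrep 'gap|contact'; python3 -m pendant '[0,0,0.6,0,0,0, 0,0,1,0,0,0, 0,0,1,0,0,0, -0.7,0.3,1,0,0,0, -0.9,0.3,0,0,0,0]' | egrep 'time|pos|contact'; python3 -m pendant '[0,0,0,0,0,0, 0,0,0,0,0,0]' -0.3|egrep 'pos'; python3 - <<'E'
from h import *
import pickle
c=calibration("wrist");w=grab_frame("wrist"); pickle.dump((c,w),open("pics/bk3.pk","wb")); print(state()["tcp_pos"])
for s in sleeve(c,w): print(s)
B=np.array([.4832,.1626]); a=np.radians(20.5); X=np.array([np.cos(a),np.sin(a)]);Y=np.array([-X[1],X[0]])
g=cv2.cvtColor(w,cv2.COLOR_RGB2GRAY)
for r in ("",):
    h=cv2.HoughCircles(cv2.GaussianBlur(g,(5,5),0),cv2.HOUGH_GRADIENT,1,18,param1=80,param2=13,minRadius=8,maxRadius=16)
    for x,y,r in h[0][:40]:
        P=ray("w",[[x,y]],.021,c)[0,:2]-B; q=(P@X*1000,P@Y*1000)
        if abs(q[0])<60 and abs(q[1])<75: print(x,y,r,np.round(q,1))
E
```

```text
tcp_pos: [0.4664, 0.13, 0.0018]
contact_force: [0.1, 0.3, 0.3]
grasp_force: 24.6
tcp_pos: [0.4673, 0.1303, -0.0218]
contact_force: [-0.2, 0.6, -0.4]
grasp_force: 24.6
contact_force: [0.4, -0.4, 0.5]
finger_gap: 0.4
time_s: 55.42
tcp_pos: [0.3886, 0.1607, 0.1619]
contact_force: [-0.4, 0.2, 0.4]
tcp_pos: [0.3881, 0.1602, 0.1586]
[0.38835986 0.1600433  0.15837349]
(array([564.9,  42.5]), array([33.7, 13.8]), 55.7, array([463.,  44.]))
(array([483.7, 162.1]), array([11.5, 28. ]), 21.8, array([296.,  87.]))
312.5 67.5 10.9 [ 25.7 -24.5]
309.5 117.5 9.6 [-25.4 -24.9]
327.5 93.5 15.4 [  0.1 -42.6]
269.5 66.5 9.6 [25.7 20.9]
310.5 141.5 15.4 [-51.6 -27.9]
242.5 103.5 14.3 [-12.3  49.1]
263.5 120.5 14.3 [-29.8  25.7]
284.5 144.5 10.9 [-55.6   1.2]
241.5 61.5 9.6 [29.9 50.5]
245.5 141.5 11.0 [-53.2  45.4]
288.5 119.5 11.0 [-28.1  -1.9]
286.5 94.5 15.4 [-1.9  1.6]
333.5 65.5 9.6 [ 28.1 -46.5]
328.5 119.5 9.6 [-27.1 -46.1]
```

```bash
python3 -m pendant '[0,0,1,0,0,0.1164, 0.3,0.3,1,0,0,0.1164, 0.3,0.3,0,0,0,0.1164, 0.3,0.3,0,0,0,0.1164, 0,0.3,0,0,0,0.1164]' | egrep 'pos'; python3 -m pendant '[0,0,0,0,0,0.1164, 0,0,0,0,0,0.1164, 0,0,0,0,0,0.1164, 0,0,0,0,0,0.1164, 0,0,0,0,0,0]' | egrep 'pos|rot'; python3 - <<'E'
from h import *
import pickle
c=calibration("wrist");w=grab_frame("wrist"); pickle.dump((c,w,state()["tcp_pos"]),open("pics/st1.pk","wb"))
f=w.astype(float); q=f[...,2]/(f[...,0]+1); m=((q>.93)&(f[...,0]>70)&(f[...,0]<235)).astype(np.uint8)
m=cv2.morphologyEx(m,cv2.MORPH_OPEN,np.ones((3,3),np.uint8))
n,l,st,ce=cv2.connectedComponentsWithStats(m)
for i in np.argsort(-st[1:,4])[:6]+1:
    ys,xs=np.nonzero(l==i); P=(ray("w",np.c_[xs,ys],.028,c)[:,:2]*1000).astype(np.float32); print(st[i],ce[i].round(),np.round(np.ravel(cv2.minAreaRect(P)[0]),1),np.round(cv2.minAreaRect(P)[1],1),round(cv2.minAreaRect(P)[2],1))
print(proj("w",[[.496,.341,.028]],c))
E
```

```text
tcp_pos: [0.4344, 0.2203, 0.2574]
tcp_pos: [0.4335, 0.2199, 0.2579]
tcp_rot: [-179.9, 0.0, 111.7]
[  265     2   178   171 17724] [340.  90.] [529.1 352. ] [223.3 199.3] 10.5
[    0    95   103   198 10397] [ 51. 179.] [158.4  34.5] [144.2 326. ] 8.2
[ 420  128   92  207 9720] [481. 243.] [798.5 206.6] [145.5 365.1] 35.0
[ 367  327   61   57 1352] [394. 358.] [801.1 -33. ] [ 52.1 158.8] 59.5
[194 284  26  36 517] [207. 299.] [439.2 -40. ] [37.7 70.6] 3.6
[274 165  33  46 408] [289. 182.] [494.8 199.7] [47.8 70.7] 24.0
[[331.31645414  96.67817301]]
```

```bash
python3 - <<'E'
from h import *
import pickle
c,w,p=pickle.load(open("pics/st1.pk","rb"))
f=w.astype(float); q=f[...,2]/(f[...,0]+1); m=((q>.93)&(f[...,0]>70)&(f[...,0]<235)).astype(np.uint8)
m=cv2.morphologyEx(m,cv2.MORPH_OPEN,np.ones((3,3),np.uint8)); n,l,st,ce=cv2.connectedComponentsWithStats(m); i=1+st[1:,4].argmax()
ys,xs=np.nonzero(l==i); P=ray("w",np.c_[xs,ys],.028,c)[:,:2]
a=np.radians(10.5); X=np.array([np.cos(a),np.sin(a)]);Y=np.array([-X[1],X[0]]); O=np.array([.496,.345])
Q=np.c_[(P-O)@X,(P-O)@Y]*1000
for y in range(-90,95,20):
    s=Q[abs(Q[:,1]-y)<4]; print("y",y,s[:,0].min().round(1),s[:,0].max().round(1))
for x in range(-70,75,20):
    s=Q[abs(Q[:,0]-x)<4]; print("x",x,s[:,1].min().round(1),s[:,1].max().round(1))
g=cv2.cvtColor(w,cv2.COLOR_RGB2GRAY)
for x in(-10,20,50):
    L=[[*(O+X*x/1000+Y*y/1000),.1] for y in range(-70,71,3)]; u=proj("w",L,c).astype(np.float32)
    print(x,cv2.remap(g,u[:,0].reshape(1,-1),u[:,1].reshape(1,-1),cv2.INTER_LINEAR)[0].tolist())
E
```

```text
y -90 -77.4 79.7
y -70 -77.2 79.8
y -50 -77.3 99.6
y -30 -77.4 141.8
y -10 -77.7 143.0
y 10 -77.2 145.4
y 30 -77.9 142.9
y 50 -77.7 142.7
y 70 -77.7 80.1
y 90 -77.8 80.2
x -70 -98.6 99.7
x -50 -98.9 99.9
x -30 -98.4 100.3
x -10 -98.7 99.6
x 10 -98.7 99.5
x 30 -98.4 99.5
x 50 -97.9 99.4
x 70 -97.9 99.6
-10 [183, 185, 184, 184, 184, 184, 184, 185, 184, 185, 185, 184, 180, 109, 171, 159, 121, 121, 122, 185, 185, 185, 185, 185, 184, 185, 186, 185, 185, 186, 187, 176, 107, 168, 174, 184, 186, 187, 188, 185, 185, 185, 187, 173, 122, 75, 63]
20 [117, 118, 117, 118, 119, 119, 118, 117, 117, 117, 118, 118, 116, 137, 178, 127, 118, 118, 118, 119, 119, 117, 118, 118, 118, 118, 118, 118, 119, 119, 119, 116, 123, 173, 136, 118, 119, 119, 118, 118, 117, 118, 118, 117, 117, 75, 62]
50 [201, 203, 201, 207, 206, 141, 138, 129, 132, 144, 140, 136, 140, 132, 178, 140, 143, 142, 133, 71, 78, 84, 125, 145, 142, 140, 141, 142, 144, 146, 144, 140, 94, 158, 166, 145, 203, 205, 205, 203, 209, 208, 204, 207, 205, 207, 203]
```

Stand found at (0.497,0.3457), yaw 10.5°, pan 157x198 mm as specified, prongs at y≈±29. Now go to the sleeve.

```bash
python3 -m pendant '[0.5,-0.57,0,0,0,0, 0.5,-0.57,-0.5,0,0,-0.01, 0,0,-1,0,0,0, 0,0,-1,0,0,0, 0,0,0,0,0,0]' -0.3 60 | egrep 'pos'; python3 -m pendant '[0,0,0,0,0,0]' | egrep 'pos|rot|contact|gap'; python3 - <<'E'
from h import *
c=calibration("wrist");w=grab_frame("wrist"); print(state()["tcp_pos"])
for s in sleeve(c,w): print(s)
E
```

```text
tcp_pos: [0.4813, 0.1626, 0.1306]
tcp_pos: [0.4838, 0.1633, 0.1354]
tcp_rot: [179.9, 0.0, 110.9]
contact_force: [-0.0, -0.5, 0.4]
finger_gap: 0.652
[0.48399791 0.16344258 0.13581146]
(array([580.7, 353.7]), array([32.5,  6.9]), 45.0, array([470.,   6.]))
(array([483.9, 161.6]), array([11.4, 29.1]), 21.1, array([257., 194.]))
```

```bash
python3 -m pendant '[0,-0.02,-0.8,0,0,0, 0,0,-0.7,0,0,0, 0,0,0,0,0,0]' | egrep 'pos|contact'; python3 -m pendant '[0,0,-0.3,0,0,0, 0,0,-0.26,0,0,0, 0,0,0,0,0,0, 0,0,0,0,0,0]' | egrep 'pos|contact'; python3 -m pendant '[0,0,0,0,0,0, 0,0,0,0,0,0, 0,0,0,0,0,0, 0,0,0,0,0,0, 0,0,0,0,0,0]' 1 80 | egrep 'time|pos|rot|contact|gap|grasp'
```

```text
tcp_pos: [0.4826, 0.1622, 0.0584]
contact_force: [0.4, -0.6, 0.3]
tcp_pos: [0.4831, 0.1623, 0.0309]
contact_force: [-1.1, -0.2, 0.1]
time_s: 59.32
tcp_pos: [0.4831, 0.1623, 0.0309]
tcp_rot: [180.0, 0.0, 111.0]
contact_force: [-0.7, -0.1, 5.9]
finger_gap: 0.106
grasp_force: 78.2
```

```bash
python3 -m pendant '[0,0,0.2,0,0,0, 0,0,0.2,0,0,0, 0,0,0,0,0,0]' | egrep 'pos|contact|gap|grasp'; python3 -m pendant '[0,0,0.4,0,0,0, 0,0,0.4,0,0,0, 0,0,0,0,0,0, 0,0,0,0,0,0]' | egrep 'pos|contact|gap|grasp'
```

```text
tcp_pos: [0.4834, 0.1623, 0.0515]
contact_force: [1.0, -0.7, -2.1]
finger_gap: 0.108
grasp_force: 78.3
tcp_pos: [0.4824, 0.1621, 0.0895]
contact_force: [0.2, 0.4, -2.4]
finger_gap: 0.103
grasp_force: 78.5
```

```bash
python3 -m pendant '[-0.3,0,0,0,0,0, -0.5,0,0,0,0,0, -0.5,0,0,0,0,0, -0.4,0.1,0,0,0,-0.02, 0,0.3,0,0,0,-0.02]' | egrep 'pos|gap'; python3 -m pendant '[0,0.5,0,0,0,-0.02, 0,0.5,0,0,0,-0.02, 0,0.5,0,0,0,-0.02, 0,0.5,0,0,0,-0.022, 0,0.5,0,0,0,0]' | egrep 'pos|gap'; python3 -m pendant '[0,0.4,0,0,0,0, 0,0,0,0,0,0, 0,0,0,0,0,0, 0,0,0,0,0,0]' | egrep 'time|pos|rot|contact|gap|grasp'; python3 - <<'E'
from h import *
c=calibration("wrist");w=grab_frame("wrist"); s=state(); print(s["tcp_pos"],s["tcp_rot"]); O=np.array([.4973,.3457]);a=np.radians(10.5);X=np.array([np.cos(a),np.sin(a)]);Y=np.array([-X[1],X[0]])
d=O-s["tcp_pos"][:2]; print("to seat along stand x,y",d@X,d@Y)
E
```

```text
tcp_pos: [0.3958, 0.182, 0.09]
finger_gap: 0.109
tcp_pos: [0.3967, 0.3077, 0.0898]
finger_gap: 0.103
time_s: 61.95
tcp_pos: [0.3978, 0.3267, 0.0904]
tcp_rot: [-180.0, 0.0, 100.4]
contact_force: [-0.2, 0.1, -2.9]
finger_gap: 0.107
grasp_force: 78.4
[0.39791689 0.32671017 0.0904881 ] [-1.79997745e+02  3.23480296e-03  1.00443905e+02]
to seat along stand x,y 0.10117955464274667 0.0005607110204318456
```

```bash
python3 -m pendant '[0,0,-0.3,0,0,0, 0,0,0,0,0,0]' | egrep 'pos|contact'; python3 -m pendant '[0.3,0.055,0,0,0,0, 0.35,0.07,0,0,0,0, 0.3,0.055,0,0,0,0, 0,0,0,0,0,0]' | egrep 'pos|contact|gap';  python3 -m pendant '[0.35,0.07,0,0,0,0, 0.35,0.065,0,0,0,0, 0.33,0.065,0,0,0,0, 0,0,0,0,0,0, 0,0,0,0,0,0]' | egrep 'pos|contact|gap'; python3 - <<'E'
from h import *
s=state(); O=np.array([.4973,.3457]);a=np.radians(10.5);X=np.array([np.cos(a),np.sin(a)]);Y=np.array([-X[1],X[0]])
d=O-s["tcp_pos"][:2]; print(s["tcp_pos"],"to seat along stand x,y",d@X,d@Y)
E
```

```text
tcp_pos: [0.3972, 0.3266, 0.0738]
contact_force: [-0.7, -0.5, -3.2]
tcp_pos: [0.4466, 0.3362, 0.0751]
contact_force: [-0.3, -0.9, -2.8]
finger_gap: 0.105
tcp_pos: [0.4962, 0.3461, 0.0753]
contact_force: [0.9, 0.4, -2.7]
finger_gap: 0.106
[0.4961716  0.34609377 0.0752575 ] to seat along stand x,y 0.0010377458373373373 -0.0005928063701228182
```

```bash
python3 -m pendant '[0.02,-0.01,-0.2,0,0,0, 0,0,-0.2,0,0,0, 0,0,0,0,0,0]' | egrep 'pos|contact'; python3 -m pendant '[0,0,-0.1,0,0,0, 0,0,0,0,0,0, 0,0,0,0,0,0]' | egrep 'pos|contact|gap'; python3 -m pendant '[0,0,-0.05,0,0,0, 0,0,0,0,0,0, 0,0,0,0,0,0]' | egrep 'pos|contact|gap'
```

```text
tcp_pos: [0.4971, 0.3454, 0.0542]
contact_force: [0.2, 0.6, -3.0]
tcp_pos: [0.4979, 0.3458, 0.0506]
contact_force: [0.1, -0.2, -2.6]
finger_gap: 0.103
tcp_pos: [0.4979, 0.3457, 0.0479]
contact_force: [0.2, 0.8, -1.6]
finger_gap: 0.107
```

```bash
python3 -m pendant '[0,0,-0.02,0,0,0, 0,0,0,0,0,0]' | egrep 'pos|contact|gap'; python3 -m pendant '[0,0,-0.02,0,0,0, 0,0,0,0,0,0]' | egrep 'pos|contact|gap'
```

```text
tcp_pos: [0.4979, 0.3457, 0.0469]
contact_force: [-0.2, -0.2, -1.9]
finger_gap: 0.105
tcp_pos: [0.4982, 0.3458, 0.0465]
contact_force: [-0.2, -0.9, 5.1]
finger_gap: 0.106
```

```bash
python3 -m pendant '[0,0,0.01,0,0,0, 0,0,0,0,0,0, 0,0,0,0,0,0, 0,0,0,0,0,0]' -0.1 20 | egrep 'pos|contact|gap'; python3 -m pendant '[0,0,0.3,0,0,0, 0,0,0.6,0,0,0, 0,0,1,0,0,0, 0,0,1,0,0,0, -0.7,-0.7,0.5,0,0,0]' | egrep 'pos|contact'; python3 -m pendant '[-0.3,-0.8,0,0,0,0, 0,0,0,0,0,0, 0,0,0,0,0,0, 0,0,0,0,0,0]' | egrep 'time|pos|rot|contact'; python3 - <<'E'
from h import *
import pickle
c=calibration("wrist");w=grab_frame("wrist"); pickle.dump((c,w),open("pics/end.pk","wb"))
g=(w.max(2)<60).astype(np.uint8); n,l,st,ce=cv2.connectedComponentsWithStats(g)
for i in range(1,n):
    if 20<st[i,4]<3000:
        ys,xs=np.nonzero(l==i); r=cv2.minAreaRect((ray("w",np.c_[xs,ys],.098,c)[:,:2]*1000).astype(np.float32)); print(st[i],np.round(r[0],1),np.round(r[1],1),round(r[2],1))
E
```

```text
tcp_pos: [0.4978, 0.3457, 0.0464]
contact_force: [-0.6, -0.3, 0.1]
finger_gap: 0.55
tcp_pos: [0.464, 0.3114, 0.2196]
contact_force: [-0.1, -1.0, -0.0]
time_s: 66.62
tcp_pos: [0.4481, 0.2713, 0.2164]
tcp_rot: [-180.0, -0.0, 100.5]
contact_force: [0.2, 0.1, -0.1]
[223   0  76  28 881] [422.4 427.2] [70.3 22.7] 10.5
[296  80  10  11  78] [473.8 372. ] [8.8 9.2] 40.0
[313 102  12  29 302] [498.6 345.7] [11.3 28. ] 10.5
[  96  127   62   27 1119] [304.4 285.4] [64.9 23.3] 5.5
[294 141   9   9  68] [484.4 312.9] [8.5 8.6] 12.4
```

```bash
python3 - <<'E'
from h import *
im=grab_frame("top"); u0=proj("top",[[.41,-.38,.037]])[0]; f=im.astype(int)
m=((f.min(2)>185)).astype(np.uint8); n,l,st,ce=cv2.connectedComponentsWithStats(m)
i=l[int(u0[1]),int(u0[0])]; print(u0,i,st[i],f[int(u0[1]),int(u0[0])])
s=grab_frame("scene"); g=s.astype(int).sum(2)
# cover lower corner edges, predicted pixel for flat cover
a=np.radians(4); X=np.array([np.cos(a),np.sin(a)]);Y=np.array([-X[1],X[0]]); O=np.array([.41,-.379])
for z in(0,.037):
    print(z,proj("scene",[[*(O+X*sx*.0305+Y*sy*.1),z] for sx,sy in((-1,-1),(1,-1),(1,1),(-1,1))]).round(1).tolist())
q=proj("scene",[[*(O-Y*.1-X*.015),.03]])[0].astype(int); print(q,g[q[1]-14:q[1]+22,q[0]].tolist())
from workcell import state
w=grab_frame("wrist");c=calibration("wrist"); g=cv2.GaussianBlur(cv2.cvtColor(w,cv2.COLOR_RGB2GRAY),(5,5),0)
B=np.array([.4986,.3457]); b=np.radians(10.5);X=np.array([np.cos(b),np.sin(b)]);Y=np.array([-X[1],X[0]])
for x,y,r in cv2.HoughCircles(g,cv2.HOUGH_GRADIENT,1,18,param1=80,param2=13,minRadius=7,maxRadius=13)[0]:
    P=ray("w",[[x,y]],.037,c)[0,:2]-B; k=(P@X*1000,P@Y*1000)
    if abs(k[0])<45 and abs(k[1])<60: print(np.round(k,1),r)
E
```

```text
[334.50616109 225.27588378] 0 [     0      0    512    384 194802] [196 190 164]
0 [[308.2, 335.4], [327.4, 325.4], [286.5, 275.0], [268.8, 282.7]]
0.037 [[309.2, 326.4], [328.8, 316.4], [287.0, 266.2], [269.0, 273.9]]
[314 325] [631, 631, 630, 630, 630, 628, 628, 628, 627, 627, 628, 626, 618, 581, 497, 415, 399, 402, 407, 409, 397, 380, 353, 331, 322, 349, 432, 520, 549, 555, 555, 555, 554, 553, 552, 554]
[-27.9 -23. ] 8.8
[-29.1  25. ] 10.2
[-33.5   3.8] 10.2
[ 23.9 -21.8] 8.8
[25.3 51. ] 10.2
[24.8 22.6] 9.6
```

All four crucibles sit in the hung basket, and the cover's edges match a flat cover. Handing in.

```bash
python3 -c "
from workcell import finish_job
print(finish_job())"
```

```text
the job is handed in; nothing more can be done
None
```

I handed in the job at about 67 s of robot time. By my last camera checks, all four crucibles are in the basket hanging on both prongs, the cover lies flat on the bench, and the screwdriver is back in the tray. The hand-in gave no pass or fail result.

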